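# Weigh a casting on the bench spring scale and mark the reading

## Robot

A 7-joint arm with a two-finger parallel gripper is mounted at the origin on the work surface; the furniture and walls round the work are solid. World frame = base frame: x ahead of the robot, y to its left, z up, the work surface at z = 0. Lengths are in m, angles in rad, forces in N, time in s.
With the tool pointing down it reaches from about 0.35 to 0.9 m from the base axis. Payload 8.1 kg.
Tool frame: the origin (TCP) lies midway between the tips of the shut fingers; the grasp point (between the pads) lies 19 mm behind it; z points along the fingers, y is the line along which they close (so a half turn about z gives the same grasp; the last joint's range is limited). The gripper opens to 92 mm and grips with 3 to 60 N. Pads are 19 mm wide; open, the fingers measure 130 mm over their backs; the gripper's body (75 mm by 190 mm) begins 47 mm behind the grasp point.
Start: joints at [1.013, 0.434, 0.025, 1.573, -0.012, 1.134, -0.075], TCP at [0.275, -0.561, 0.227] pointing down, gripper open.
Joint ranges: [-2.62, 2.62], [-0.44, 2.09], [-1.27, 1.32], [0.08, 2.57], [-1.32, 4.46], [0.12, 2], [-2.74, 2.74]. Speed limits (rad/s): [2.22, 2.22, 3.01, 3.01, 3.14, 3.14, 3.14].

## Interface

Orientations are given as a rotation vector (axis times angle).
In Python, from cell import arm gives the robot as it stands.
- The arm moves only by the tool carry_out, never from a script. Its arguments are lists of equal length, an entry for each row: "claw": the finger opening in cm, from 0 to 9.18; "delta_pos": the shift along the tool's x, y, z in cm, a list of three; "angular": the turn, a rotation vector about the tool's x, y, z in rad, a list of three. In form: {"claw": [claw, ...], "delta_pos": [[dx, dy, dz], ...], "angular": [[ax, ay, az], ...]}. A call has 1 to 20 rows; each row shifts and turns the commanded pose from where the row before left it, along the tool's axes as they then stand; what a row does not reach is not made up. A row lasts 1/10 s, in which the tool goes at most 50 mm and 8.59 degrees, less where a joint would pass 70% of its speed; a pose out of reach is approached as far as the arm can. A call with a gripper value outside its range is refused whole. The fingers move at their own pace and stop on an object; "force" is the grip in N (left out, the last holds). Time passes only in rows, so rows that do not move let the fingers close. It gives the time, the measured TCP pose, the force, the opening and the grip force at its end, in the units of the state.
- arm.observe(): the state, without advancing time (a new reading comes with each control period).
- arm.get_image(name): name is "scene" or "top" or "wrist"; returns a dict with "frame" (400x640x3 uint8, red, green, blue), "mtx" (3x3 intrinsics, pixels), "T" (4x4, takes a point from camera to world coordinates). Camera axes: x right, y down, z forward; pixel columns grow to the right and rows downward; lengths in m; the calibration is good to about 2 mm. A picture is of the moment at which its call begins. There is no depth.
- arm.sign_off(): hands the job in; it is judged then, once.
Trained networks look in a picture, given as the dict that the camera call returned (one of the last four; its "shot" number tells which), for a name from the list of things; names that differ only in an ending like _2 or _b are one class to them, and where a whole thing is asked for, a point or a joint stands for the part that bears it (a point fixed in the world has none). Each returns a list of dicts, best first, with "conf" (0 to 1); they miss things now and then, are a little off and sometimes report something else, mostly with a low value. They report only what shows in the picture. A call takes as long as a camera call.
- arm.look_for(label, picture): "centre" ([column, row] as shares, 0 to 1, of the picture: columns of its width, rows of its height, amid what is visible of it).
- arm.trace(label, picture): "region" (400x640 bool, what is visible of it) and "centre" ([column, row] as shares, 0 to 1, of the picture: columns of its width, rows of its height, amid what is visible of it).
- arm.place_of(label, picture): "centre" ([column, row] as shares, 0 to 1, of the picture: columns of its width, rows of its height: a listed point, or the origin of a listed thing).
The state is a dict: "clock": time; "joints": joint angles; "dq": joint speeds; "joint_efforts": joint torques, N m; "position": TCP position; "ee_rot": TCP orientation; "force": force on the tool from outside, world axes, zero at the start; "ft_torque": the same for the moment, N m; "width": opening from 0.0 (shut) to 1.0 (fully open); "gripper_force": force on a finger pad.
Only numpy, scipy, OpenCV 4.12 (cv2) and the standard library are available. Lean on these libraries where they do the work, as an engineer would, in place of code of your own. Each camera call takes 0.05 s, during which the arm holds its last target. There are 200 camera calls.

## Task

Weigh the bored cast pedestal on the bench spring scale: hang it by its bore on the swinging hook, easing its weight slowly and fully onto the spring before you let go, so that the scale is neither jolted nor pulled past the end of its graduations. Once it has settled, slide the scale's marker level with the pointer to keep the reading, and leave the pedestal hanging there at rest; do not disturb the other casting, the loose spool, the pot or the tape roll.

Things in the scene. Friction and masses are not known exactly. Their poses are not given: they have to be found in the camera images.
- casting: part to weigh, the taller cast pedestal on its foot, 0.17 to 0.55 kg. Origin: centre of underside. Foot 64 (x) x 50 (y) x 9 mm; upright lug 8 thick along x, 32 wide along y with parallel sides and a round top (radius 16); height 94. A 14 mm bore goes through the lug along x, 78 above the underside. Ribs at x up to 28 mm either side reach up to z = 48. Same after half a turn about z
- casting_bore (a point): centre of the pedestal's bore, 78 mm above its underside; axes as the pedestal's (x along the bore)
- blank: the other casting, not part of the job: same foot and lug width, only 55 mm high, without a bore
- scale: bench spring scale, fixed. Origin: on the worktop under its column; arm along its -x, graduated plate on its +y side. Base 18 mm high, x -127..43, y -58..106 mm. Column rods, plate, post: x > -13; crosshead top z 366, y -35..105. The carriage on the spring (56 mm wide) bears the pointer and the arm, an 8 mm bar at y 0 that ends in a fork 15 mm wide, x -120; arm z 218..235 mm unloaded
- hook: hook of 6 mm steel wire that swings freely about the scale's y on a pin under the arm's end. Origin: the pin, (-110, 0, 225) mm in the scale's frame unloaded. In the scale's xz plane: shank bowed to +x (13.5 mm behind the pin), saddle 40 mm below the pin, then rising forward (-x) at 24 degrees to a free tip. A lug up to 10 mm thick fits between shank and slope
- hook_saddle (a point): middle of the wire at the lowest place of the hook, 40 mm below the pin, where the load comes to hang; z 185 mm with no load
- hook_tip (a point): middle of the wire at the free end of the hook (the wire ends 3 mm beyond), 27.5 mm in front (-x) of the saddle and 10 mm above it
- carriage (a joint): travel of carriage, pointer and hook downward from the unloaded zero, m. Spring 98.1 N/m: 10 mm for each 100 g. Graduated every 5 mm down to 65 mm, stop at 66 mm. Lightly damped: swings for a second or two
- pointer_tip (a point): tip of the pointer on the carriage, in front of the graduated plate, at (-7, 75, 265) mm in the scale's frame with no load
- marker (a joint): travel of the marker downward, m; it stands level with the pointer when this equals joint carriage. It slides up and down its rod with about 1.5 N of friction and stays where it is left; it starts low on the plate
- marker_tip (a point): index end of the marker's tongue, 5 mm beside the pointer's tip (toward the scale's +y), at the height of the marker's middle
- marker_knob (a point): middle of the marker's knob: a cylinder 16 mm across, 22 mm long along the scale's x, 14 to 36 mm in front (-x) of the column axis at y 100 mm of the scale; does not turn. Same height as the marker's tongue. Free in front and above it: pinch it across the scale's y, the hand leaning back to -x by about 40 degrees
- solder_spool: loose bystander: spool of solder, 61x57x70 mm
- flux_pot: loose bystander: small jar, 53 mm across, 50 mm high
- tape_roll: loose bystander: roll of tape lying flat, 65 mm across, 19 mm high

How it is judged:
By the outcome, as a careful person would: the job done as asked, in the order asked, and still so for the second after the job is handed in, with the robot touching nothing.
It also fails if it takes over 69 s, if anything falls off the work surface, if the arm or the gripper's body presses on something with over 40 N, if the wrist force passes 120 N, or if a joint passes its speed limit or range.

## Working session

There is one attempt and no reset: what is moved stays moved. The work goes in short steps, Python scripts to look and compute and a tool call to move; the robot and the scene stay as the last step left them, time stands still between calls to the robot, and variables do not carry over. Pictures are saved under pics/ and viewed, at most 10 in all, crops included, and the job is handed in when it is done.

Besides the shell and the picture viewer there is one more tool, called after "Call:" by a JSON object that holds its "op" and its "data", one argument or row to a line. carry_out: Moves the arm, as the interface text tells. Its arguments: {"type":"object","properties":{"claw":{"type":"array","items":{"type":"number"}},"delta_pos":{"type":"array","items":{"type":"array","items":{"type":"number"}}},"angular":{"type":"array","items":{"type":"array","items":{"type":"number"}}},"force":{"type":"number"}},"required":["claw","delta_pos","angular"]}

```bash
mkdir -p pics; ls
python3 - <<'E'
from cell import arm
import cv2,numpy as np
s=arm.observe();print(s)
ims={n:arm.get_image(n) for n in("scene","top")}
cv2.imwrite("pics/a.png",cv2.cvtColor(np.vstack([ims["scene"]["frame"],ims["top"]["frame"]]),cv2.COLOR_RGB2BGR)[:, :])
i=cv2.imread("pics/a.png");cv2.imwrite("pics/a.png",cv2.resize(i,(480,600),interpolation=cv2.INTER_AREA))
def ray(im,c):
    p=np.array([c[0]*640,c[1]*400,1]);T=np.array(im["T"]);return T[:3,3],T[:3,:3]@np.linalg.solve(im["mtx"],p)
for l in ["casting","casting_bore","blank","scale","hook","hook_saddle","hook_tip","pointer_tip","marker_tip","marker_knob","solder_spool","flux_pot","tape_roll"]:
    r={}
    for n in ims:
        q=arm.place_of(l,ims[n]);r[n]=q
        print(l,n,[(np.round(np.array(a["centre"])*[640,400],1).tolist(),round(a["conf"],2)) for a in q[:3]])
    if r["scene"] and r["top"]:
        A=np.zeros((3,3));b=np.zeros(3);R=[ray(ims[n],r[n][0]["centre"]) for n in ims]
        for o,d in R:
            d=d/np.linalg.norm(d);P=np.eye(3)-np.outer(d,d);A+=P;b+=P@o
        x=np.linalg.solve(A,b);print("   ",x.round(4),"gap",[round(float(np.linalg.norm(np.cross(x-o,d/np.linalg.norm(d)))),4) for o,d in R])
for n in ims: print(n,np.round(ims[n]["T"],3).tolist(),np.round(ims[n]["mtx"],0).tolist())
E
```

```text
pics
{'clock': 0.0, 'joints': array([ 1.01336475,  0.43523359,  0.02499161,  1.57411933, -0.011582  ,
        1.13399404, -0.07510349]), 'dq': array([-0.00133441,  0.00243169,  0.00121708, -0.00151241,  0.00128035,
        0.0012668 ,  0.0011264 ]), 'joint_efforts': array([-1.15614755e-03, -6.67845654e+01,  9.84886140e-01, -3.14465761e+01,
       -6.06257049e-02,  4.29037982e-02,  1.37031102e-04]), 'position': array([ 0.2742719 , -0.56102269,  0.22593001]), 'ee_rot': array([-3.05925110e+00, -7.07835744e-01,  8.26646080e-04]), 'force': array([ 0.45880949, -0.16523708, -0.52344251]), 'ft_torque': array([-0.02776408,  0.01752404, -0.02332265]), 'gripper_force': 0.0, 'width': 0.999673131707849}
casting scene []
casting top [([402.2, 251.7], 0.55)]
casting_bore scene [([252.5, 299.9], 0.74)]
casting_bore top [([407.7, 248.5], 0.63)]
    [ 0.4692 -0.2671  0.084 ] gap [0.0055, 0.0055]
blank scene [([288.8, 194.7], 0.48)]
blank top [([249.3, 226.8], 0.61)]
    [ 0.5034  0.334  -0.0296] gap [0.0073, 0.0073]
scale scene [([318.8, 263.1], 0.8)]
scale top [([353.8, 201.5], 0.73)]
    [ 0.6429 -0
[... 877 characters left out ...]
 -0.0025] gap [0.0011, 0.0011]
flux_pot scene [([367.2, 267.4], 0.75), ([294.5, 176.2], 0.62), ([288.7, 193.8], 0.32)]
flux_pot top [([221.5, 208.4], 0.72)]
    [ 0.8174  0.6703 -0.9102] gap [0.1223, 0.1223]
tape_roll scene [([366.1, 269.6], 0.8)]
tape_roll top [([362.9, 163.5], 0.55)]
    [ 0.8004 -0.0795 -0.0046] gap [0.0021, 0.0021]
scene [[0.999, 0.016, -0.035, 0.662], [0.037, -0.649, 0.76, -0.886], [-0.011, -0.761, -0.649, 0.971], [0.0, 0.0, 0.0, 1.0]] [[375.0, 0.0, 312.0], [0.0, 375.0, 203.0], [0.0, 0.0, 1.0]]
top [[0.122, -0.971, 0.206, 0.29], [-0.993, -0.12, 0.02, 0.046], [0.005, -0.207, -0.978, 1.651], [0.0, 0.0, 0.0, 1.0]] [[434.0, 0.0, 318.0], [0.0, 434.0, 197.0], [0.0, 0.0, 1.0]]
```

View pics/a.png

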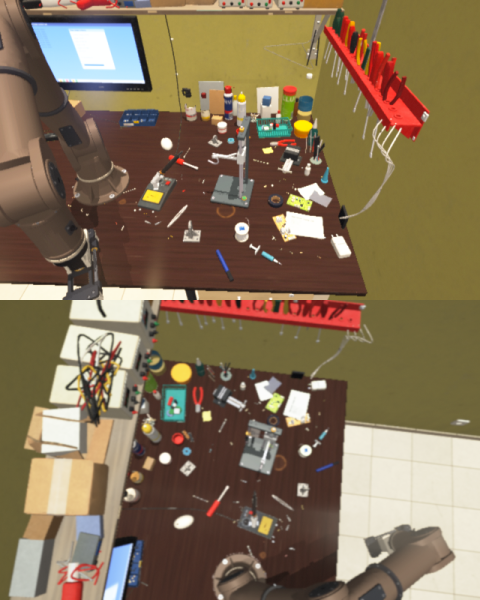

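The scene view (halved) shows the pedestal on its foot near (190,235), the scale near (235,190) and the spool near (242,231). I'll write helpers next, then find the pedestal's yaw and the wrist camera mount.

```bash
cat > h.py <<'E'
from cell import arm
import cv2,numpy as np
from scipy.spatial.transform import Rotation as R
np.set_printoptions(suppress=True,precision=4)
def ray(im,c):
    T=np.array(im["T"]);d=T[:3,:3]@np.linalg.solve(im["mtx"],[c[0]*640,c[1]*400,1]);return T[:3,3],d/np.linalg.norm(d)
def tri(rs):
    A=np.zeros((3,3));b=np.zeros(3)
    for o,d in rs: P=np.eye(3)-np.outer(d,d);A+=P;b+=P@o
    x=np.linalg.solve(A,b);return x,[round(float(np.linalg.norm(np.cross(x-o,d)))*1e3,1) for o,d in rs]
def proj(im,p):
    T=np.array(im["T"]);q=im["mtx"]@(T[:3,:3].T@(np.array(p)-T[:3,3]));return q[:2]/q[2]
def crop(im,c,r,k):
    x,y=[int(v) for v in c];x0,y0=max(x-r[0],0),max(y-r[1],0)
    f=im["frame"][y0:y+r[1],x0:x+r[0]];return cv2.cvtColor(cv2.resize(f,None,fx=k,fy=k,interpolation=cv2.INTER_CUBIC),cv2.COLOR_RGB2BGR)
def pose():
    s=arm.observe();return s["position"],R.from_rotvec(s["ee_rot"])
def tool(az,th,roll=0):
    """hand az: heading (world yaw) of the lean; th from vertical; fingers closing horizontal, y = left x... """
    z=np.array([np.sin(th)*np.cos(az),np.sin(th)*np.sin(az),-np.cos(th)])
    y=np.array([np.sin(az),-np.cos(az),0.]);x=np.cross(y,z)
    return R.from_matrix(np.c_[x,y,z])
def go(p,Rt,frm=None):
    """tool-axis shift (cm), rotvec for a move from frm (or the measured pose)"""
    p0,R0=frm or pose()
    d=R0.inv().apply(np.array(p)-p0)*100;w=(R0.inv()*Rt).as_rotvec()
    return d,w
E
python3 - <<'E'
from h import *
p,r=pose();print(r.as_matrix())
w=arm.get_image("wrist");T=np.array(w["T"])
print("cam in tool",r.inv().apply(T[:3,3]-p),(r.inv()*R.from_matrix(T[:3,:3])).as_matrix(),w["mtx"])
t=arm.get_image("top");s=arm.get_image("scene")
a=crop(s,(262,295),(40,38),5);b=crop(s,(305,225),(40,50),5)
c=crop(t,(400,250),(40,38),5)
H=max(x.shape[0] for x in(a,b));pad=lambda x:cv2.copyMakeBorder(x,0,500-x.shape[0],0,0,cv2.BORDER_CONSTANT)
im=np.hstack([pad(a),pad(b)]);print(im.shape);cv2.imwrite("pics/b.png",im)
for im_,n in((t,"t"),(s,"s")):
    for l in("casting",):
        q=arm.trace(l,im_)
        for k in q[:2]:
            m=k["region"];ys,xs=np.nonzero(m);print(n,k["conf"],np.array(k["centre"])*[640,400],m.sum(),xs.min(),xs.max(),ys.min(),ys.max())
            pts=np.c_[xs,ys].astype(np.float32)
            # underside-plane-ish projection z=0.009
            g=np.array([(lambda o,d:(o+d*(0.009-o[2])/d[2])[:2])(*ray(im_,(x/640,y/400))) for x,y in pts],np.float32)*1000
            print(cv2.minAreaRect(g))
E
```

```text
[[ 0.8984  0.4392  0.    ]
 [ 0.4392 -0.8984 -0.    ]
 [ 0.      0.     -1.    ]]
cam in tool [ 0.0775 -0.0011 -0.1581] [[ 0.0007 -0.9577 -0.2879]
 [ 1.      0.0005  0.0006]
 [-0.0005 -0.2879  0.9577]] [[278.0777   0.     320.6152]
 [  0.     278.0777 203.0174]
 [  0.       0.       1.    ]]
(500, 800, 3)
t 0.7 [402.368 253.   ] 225 396 410 245 261
((464.136474609375, -263.6917724609375), (59.97263717651367, 53.95655059814453), 7.013898849487305)
s 0.91 [251.072 312.6  ] 381 244 267 296 322
((465.0582275390625, -248.62037658691406), (89.75646209716797, 63.57122802734375), 87.35326385498047)
```

View pics/b.png

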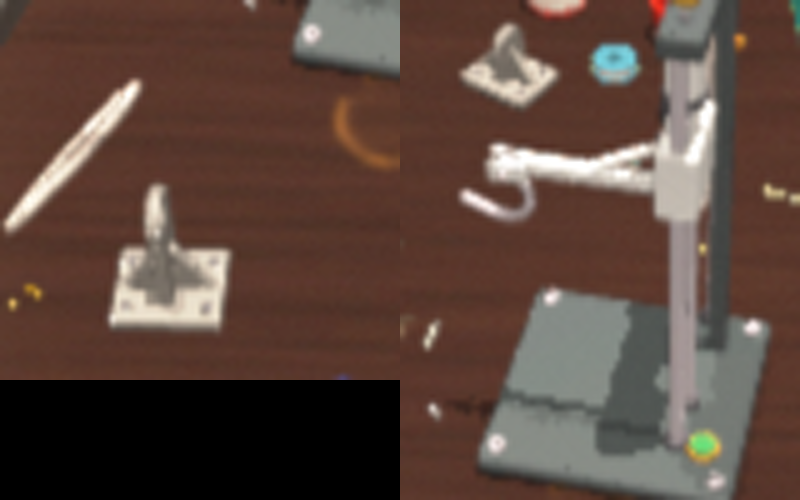

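The crop shows the pedestal's lug nearly edge-on, so its bore runs roughly along world x. The hook sits under the arm end, open towards the robot. Next I move to a leaning standoff in front of the pedestal.

```bash
cat >> h.py <<'E'
def plan(p,Rt):
    d,w=go(p,Rt);n=int(np.ceil(np.linalg.norm(d)/3.5));m=int(np.ceil(np.degrees(np.linalg.norm(w))/8))
    print("shift",d.round(2),"n",n,"each",(d/max(n,1)).round(2),"| turn",w.round(4),"m",m,"each",(w/max(m,1)).round(4))
E
python3 - <<'E'
from h import *
Rt=tool(0,np.radians(60));z=Rt.as_matrix()[:,2]
plan(np.array([.465,-.264,.07])-z*.10,Rt)
plan(np.array([.465,-.264,.16])-z*.10,Rt)
E
```

```text
shift [ 22.4  -22.16  10.67] n 10 each [ 2.24 -2.22  1.07] | turn [-0.2379  1.0284  0.4121] m 9 each [-0.0264  0.1143  0.0458]
shift [ 22.4  -22.16   1.67] n 10 each [ 2.24 -2.22  0.17] | turn [-0.2379  1.0284  0.4121] m 9 each [-0.0264  0.1143  0.0458]
```

Call:
{"op": "carry_out", "data": {
  "claw": [9, 9, 9, 9, 9, 9, 9, 9, 9, 9, 9, 9, 9, 9, 9, 9, 9, 9, 9, 9],
  "delta_pos": [
    [2.24, -2.22, 0.17],
    [2.24, -2.22, 0.17],
    [2.24, -2.22, 0.17],
    [2.24, -2.22, 0.17],
    [2.24, -2.22, 0.17],
    [2.24, -2.22, 0.17],
    [2.24, -2.22, 0.17],
    [2.24, -2.22, 0.17],
    [2.24, -2.22, 0.17],
    [2.24, -2.22, 0.17],
    [0, 0, 0],
    [0, 0, 0],
    [0, 0, 0],
    [0, 0, 0],
    [0, 0, 0],
    [0, 0, 0],
    [0, 0, 0],
    [0, 0, 0],
    [0, 0, 0],
    [0, 0, 0]
  ],
  "angular": [
    [0, 0, 0],
    [0, 0, 0],
    [0, 0, 0],
    [0, 0, 0],
    [0, 0, 0],
    [0, 0, 0],
    [0, 0, 0],
    [0, 0, 0],
    [0, 0, 0],
    [0, 0, 0],
    [-0.0264, 0.1143, 0.0458],
    [-0.0264, 0.1143, 0.0458],
    [-0.0264, 0.1143, 0.0458],
    [-0.0264, 0.1143, 0.0458],
    [-0.0264, 0.1143, 0.0458],
    [-0.0264, 0.1143, 0.0458],
    [-0.0264, 0.1143, 0.0458],
    [-0.0264, 0.1143, 0.0458],
    [-0.0264, 0.1143, 0.0458],
    [0, 0, 0]
  ]
}}

```text
clock: 3.65
position: [0.3714, -0.2568, 0.179]
ee_rot: [-2.893, -0.187, -1.101]
force: [0.5, -0.4, 0.8]
width: 0.983
gripper_force: 0.0
```

Run:
```python
from h import *
p,r=pose();s=arm.observe();print(p,r.as_matrix(),s["joints"],s["force"],s["clock"])
w=arm.get_image("wrist")
for l in("casting","casting_bore","hook_saddle","hook_tip","scale","marker_knob"):
    print(l,[(np.round(np.array(a["centre"])*[640,400],1),round(a["conf"],2)) for a in arm.place_of(l,w)[:2]])
cv2.imwrite("pics/c.png",crop(w,(320,200),(320,200),1.2))
```

```text
[ 0.3714 -0.2568  0.179 ] [[ 0.7407  0.127   0.6597]
 [ 0.0984 -0.9919  0.0805]
 [ 0.6646  0.0053 -0.7472]] [ 1.4591  0.2033 -0.5305  2.406  -1.2792  0.5493  0.6429] [ 0.4801 -0.4239  0.8338] 3.65
casting [(array([333.5, 220.3]), 0.69), (array([105.9,  29.9]), 0.48)]
casting_bore [(array([338.1, 193.7]), 0.73)]
hook_saddle [(array([102.9,  29.9]), 0.71), (array([333.9, 223.6]), 0.25)]
hook_tip [(array([74.7, 37.8]), 0.84)]
scale [(array([222.5, 101. ]), 0.88)]
marker_knob []
```

View pics/c.png

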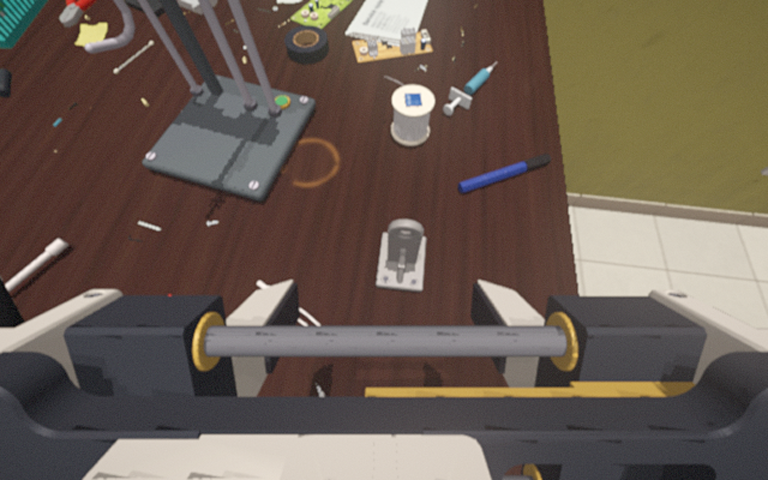

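The wrist view shows the pedestal at about (400,250) in the 1.2x picture, face-on to the hand. The lean stopped at about 42° because joint 5 is near its limit. Now a closer crop to measure its yaw.

Run:
```python
from h import *
w=arm.get_image("wrist");s=arm.get_image("scene");t=arm.get_image("top")
rs=[ray(i,arm.place_of("casting_bore",i)[0]["centre"]) for i in(w,s,t)]
print(tri(rs),tri(rs[:2]))
for l in("hook_saddle","hook_tip"):
    c=[arm.place_of(l,i) for i in(w,s,t)];
    for i,q in zip((w,s,t),c): print(l,[(np.array(a["centre"])*[640,400],round(a["conf"],2)) for a in q[:3]])
    if c[0] and c[2]: print(tri([ray(w,c[0][0]["centre"]),ray(t,c[2][0]["centre"])]))
q=arm.trace("casting",w)[0];m=q["region"].astype(np.uint8)
ys,xs=np.nonzero(m);print(q["conf"],xs.min(),xs.max(),ys.min(),ys.max())
a=crop(w,(335,205),(40,45),6);b=crop(w,(90,35),(50,45),6)
H=540;pad=lambda x:cv2.copyMakeBorder(x,0,H-x.shape[0],0,0,cv2.BORDER_CONSTANT)
im=np.hstack([pad(a),pad(b)])[:,:1080];im=cv2.resize(im,None,fx=.74,fy=.74);print(im.shape);cv2.imwrite("pics/d.png",im)
np.savez("w1.npz",T=w["T"],mtx=w["mtx"])
```

```text
(array([ 0.4667, -0.2658,  0.0759]), [4.9, 4.5, 7.7]) (array([ 0.4629, -0.2634,  0.0733]), [1.9, 1.9])
hook_saddle [(array([106.816,  29.48 ]), 0.93)]
hook_saddle [(array([286.208, 218.8  ]), 0.45)]
hook_saddle [(array([403.584, 197.6  ]), 0.67), (array([348.48, 216.2 ]), 0.46)]
(array([ 0.546 , -0.1517,  0.2598]), [85.1, 85.1])
hook_tip [(array([77.888, 37.8  ]), 0.96)]
hook_tip [(array([278.528, 214.68 ]), 0.54)]
hook_tip [(array([344.128, 223.4  ]), 0.57)]
(array([ 0.5221, -0.0244,  0.1918]), [2.6, 2.6])
0.94 314 354 186 244
(400, 799, 3)
```

View pics/d.png

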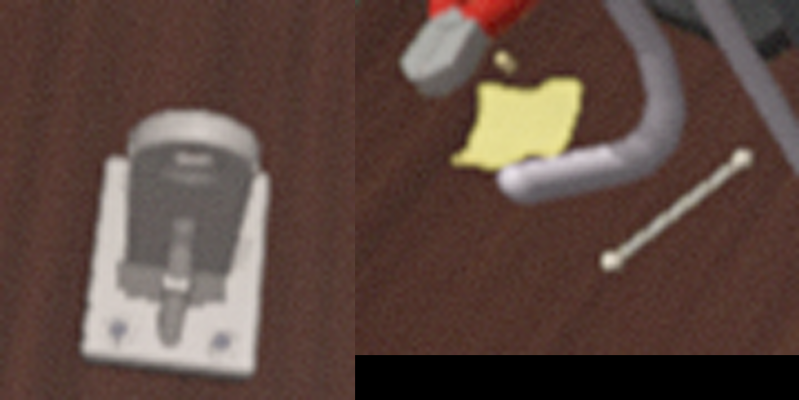

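The left crop shows the foot's top-face corners at about (83,350), (253,368), (268,175) and (107,158), with the bore slit near (193,160). The right crop shows the hook tip at about (512,184).

Run:
```python
from h import *
w=dict(np.load("w1.npz"))
def pt(u,v,z,x0=295,y0=160):
    o,d=ray(w,((x0+u/4.44)/640,(y0+v/4.44)/400));return o+d*(z-o[2])/d[2]
C=np.array([pt(*c,.009) for c in((83,350),(253,368),(268,175),(107,158))]);print(C*1000, C.mean(0))
for a,b in((0,3),(1,2),(0,1),(3,2)): v=C[b]-C[a];print(np.linalg.norm(v)*1e3,np.degrees(np.arctan2(v[1],v[0])))
print(pt(193,160,.078))
print("lean dir heading now",pose()[1].as_matrix()[:,2])
```

```text
[[ 432.2861 -239.9375    9.    ]
 [ 433.6281 -288.8358    9.    ]
 [ 495.3127 -288.1166    9.    ]
 [ 494.2408 -238.4094    9.    ]] [ 0.4639 -0.2638  0.009 ]
61.973577789960004 1.412885264423289
61.68883061653657 0.6680569305351285
48.91677977151483 -88.42793665467046
49.718743806285445 -88.76465350645933
[ 0.4626 -0.2637  0.078 ]
lean dir heading now [ 0.6595  0.0808 -0.7474]
```

Run:
```python
from h import *
for th in(45,50):
    Rt=tool(np.radians(1.2),np.radians(th));z=Rt.as_matrix()[:,2]
    plan(np.array([.464,-.264,.071])-z*.06,Rt)
```

```text
shift [-0.87  1.43  8.12] n 3 each [-0.29  0.48  2.71] | turn [-0.0697  0.0582  0.0854] m 1 each [-0.0697  0.0582  0.0854]
shift [-1.39  1.39  8.17] n 3 each [-0.46  0.46  2.72] | turn [-0.0734  0.1454  0.0823] m 2 each [-0.0367  0.0727  0.0412]
```

Call:
{"op": "carry_out", "data": {
  "claw": [7, 7, 7, 7, 7, 7, 7],
  "delta_pos": [
    [-0.2, 0.72, 2],
    [-0.2, 0.71, 2],
    [-0.2, 0, 2],
    [-0.27, 0, 2.1],
    [0, 0, 0],
    [0, 0, 0],
    [0, 0, 0]
  ],
  "angular": [
    [0, 0, 0],
    [0, 0, 0],
    [0, 0, 0],
    [0, 0, 0],
    [-0.035, 0.03, 0.043],
    [-0.035, 0.03, 0.043],
    [0, 0, 0]
  ]
}}

```text
clock: 5.35
position: [0.4124, -0.2848, 0.1411]
ee_rot: [-2.875, -0.049, -1.149]
force: [-0.6, 0.4, -0.8]
width: 0.76
gripper_force: 0.0
```

Run:
```python
from h import *
p,r=pose();s=arm.observe();print(p,r.as_matrix()[:,1:],s["joints"],s["force"])
for th in(40,45):
    Rt=tool(np.radians(1.2),np.radians(th));z=Rt.as_matrix()[:,2]
    plan(np.array([.464,-.264,.071])-z*.06,Rt)
    plan(np.array([.464,-.264,.071])+z*.009,Rt)
```

```text
[ 0.4124 -0.2848  0.1411] [[ 0.0458  0.6882]
 [-0.9985  0.0534]
 [-0.0301 -0.7236]] [ 1.8088  0.5537 -1.1107  2.3637 -1.3176  0.1177  0.6404] [-0.6232  0.3507 -0.7641]
shift [-0.7  -1.86  2.75] n 1 each [-0.7  -1.86  2.75] | turn [-0.0391 -0.0628 -0.0015] m 1 each [-0.0391 -0.0628 -0.0015]
shift [-1.13 -1.59  9.63] n 3 each [-0.38 -0.53  3.21] | turn [-0.0391 -0.0628 -0.0015] m 1 each [-0.0391 -0.0628 -0.0015]
shift [-1.22 -1.86  2.74] n 2 each [-0.61 -0.93  1.37] | turn [-0.039   0.0245 -0.0032] m 1 each [-0.039   0.0245 -0.0032]
shift [-1.05 -1.59  9.63] n 3 each [-0.35 -0.53  3.21] | turn [-0.039   0.0245 -0.0032] m 1 each [-0.039   0.0245 -0.0032]
```

```bash
cat > kin.py <<'E'
from h import *
from scipy.optimize import least_squares
D=[([1.01336475,.43523359,.02499161,1.57411933,-.011582,1.13399404,-.07510349],[.2742719,-.56102269,.22593],R.from_rotvec([-3.05925110,-.707835744,.00082664]).as_matrix()),
([1.4591,.2033,-.5305,2.406,-1.2792,.5493,.6429],[.3714,-.2568,.179],R.from_rotvec([-2.893,-.187,-1.101]).as_matrix()),
([1.8088,.5537,-1.1107,2.3637,-1.3176,.1177,.6404],[.4124,-.2848,.1411],R.from_rotvec([-2.875,-.049,-1.149]).as_matrix())]
def fk(q,k):
    a,h,L1,L2,L3,b,e1,e2,e3=k
    X=lambda ax,t:R.from_euler(ax,t).as_matrix()
    M=X('z',q[0]+a);p=np.array([0,0,h]);M=M@X('y',q[1]);M=M@X('z',q[2])
    p=p+M@[e1,0,L1];M=M@X('y',q[3]);p=p+M@[-e2,0,0];M=M@X('z',q[4]);p=p+M@[0,0,L2];M=M@X('y',q[5]);p=p+M@[e3,0,0];M=M@X('z',q[6]+b);return p+M@[0,0,L3],M
def res(k): return np.concatenate([np.r_[(fk(q,k)[0]-p)*5,(fk(q,k)[1]-M).ravel()*.5] for q,p,M in D])
E
python3 - <<'E'
from kin import *
best=None
for a in np.linspace(-3,3,7):
  for b in(-3,-1.5,0,1.5,3):
    s=least_squares(res,[a,.35,.42,.4,.3,b,0,0,0])
    if best is None or s.cost<best.cost: best=s
print(best.cost,best.x.tolist())
for q,p,M in D: P,N=fk(q,best.x);print(P-p,np.abs(N-M).max())
np.save("k.npy",best.x)
E
```

```text
0.22971398520145508 [0.9516456064154281, -0.6302748440625339, -0.005301463807713411, 0.20928168152289764, -0.6394528288365605, 5.12028660680209, -0.13863275822929017, 0.27528718327838164, 0.8049649088330171]
[-0.0153 -0.0084 -0.0014] 0.35035464780045955
[-0.0026 -0.0339 -0.0263] 0.4100311935263756
[-0.0034  0.0346  0.0278] 0.505237918093536
```

```bash
cat >> kin.py <<'E'
import itertools
def fkr(q,s,o,flip):
    M=np.eye(3)
    for i,ax in enumerate('zyzyzyz'): M=M@R.from_euler(ax,s[i]*q[i]+o[i]).as_matrix()
    return M
E
python3 - <<'E'
from kin import *
out=[]
Q=np.array([d[0] for d in D]);Ms=R.from_matrix([d[2] for d in D])
def rot(s,a,b,f,o3,o5):
    E=lambda ax,t:R.from_euler(ax,t)
    return E('z',s[0]*Q[:,0]+a)*E('y',s[1]*Q[:,1])*E('z',s[2]*Q[:,2]+o3)*E('y',s[3]*Q[:,3])*E('z',s[4]*Q[:,4]+o5)*E('y',s[5]*Q[:,5]+f)*E('z',s[6]*Q[:,6]+b)
for s in itertools.product((1,-1),repeat=7):
  if s[1]==-1: continue
  for f in(0,np.pi):
    for a0 in(-2,0,2):
      r=least_squares(lambda k:(Ms.inv()*rot(s,k[0],k[1],f,0,0)).as_rotvec().ravel(),[a0,0.5])
      out.append((r.cost,s,f,r.x.round(3).tolist()))
out.sort(key=lambda t:t[0])
for o in out[:6]: print(o)
E
```

```text
(np.float64(1.3117056841937348e-07), (-1, 1, -1, 1, -1, 1, -1), 0, [0.0, 1.571])
(np.float64(1.3117056841949415e-07), (-1, 1, -1, 1, -1, 1, -1), 0, [0.0, 1.571])
(np.float64(1.3117056841950728e-07), (-1, 1, -1, 1, -1, 1, -1), 0, [0.0, 1.571])
(np.float64(0.1354283405199942), (1, 1, -1, 1, -1, 1, 1), 0, [2.974, 0.315])
(np.float64(0.13542834051999936), (1, 1, -1, 1, -1, 1, 1), 0, [2.974, 0.315])
(np.float64(0.13542834052002237), (1, 1, -1, 1, -1, 1, 1), 0, [-3.31, 0.315])
```

```bash
cat > kin.py <<'E'
from h import *
from scipy.optimize import least_squares
LO=np.array([-2.62,-.44,-1.27,.08,-1.32,.12,-2.74]);HI=np.array([2.62,2.09,1.32,2.57,4.46,2,2.74])
def frames(q):
    M=np.eye(3);F=[]
    for i,ax in enumerate('zyzyzyz'):
        M=M@R.from_euler(ax,(-1 if ax=='z' else 1)*q[i]+(np.pi/2 if i==6 else 0)).as_matrix();F.append(M)
    return F
def cols(q):
    F=frames(q);return np.c_[[0,0,1],F[2][:,2],F[2][:,0],F[3][:,0],F[4][:,2],F[5][:,0],F[6][:,2]],F[6]
def fk(q,k): C,M=cols(q);return C@k,M
def ik(p,Rt,k,q0,n=40):
    """best in-range solution(s) by random starts, closest to q0"""
    rng=np.random.default_rng(0);B=[];Rm=Rt.as_matrix()
    for i in range(n):
        s=np.clip(q0,LO+.04,HI-.04) if i==0 else rng.uniform(LO+.05,HI-.05)
        r=least_squares(lambda q:np.r_[(fk(q,k)[0]-p)*10,(fk(q,k)[1]-Rm).ravel(),1e-4*(q-q0)],s,bounds=(LO+.03,HI-.03),max_nfev=60)
        if np.linalg.norm(fk(r.x,k)[0]-p)<2e-3 and np.abs(fk(r.x,k)[1]-Rm).max()<.01: B.append(r.x)
    return sorted(B,key=lambda q:np.abs(q-q0).max())
E
python3 - <<'E'
from kin import *
D=[([1.01336475,.43523359,.02499161,1.57411933,-.011582,1.13399404,-.07510349],[.2742719,-.56102269,.22593]),
([1.4591,.2033,-.5305,2.406,-1.2792,.5493,.6429],[.3714,-.2568,.179]),
([1.8088,.5537,-1.1107,2.3637,-1.3176,.1177,.6404],[.4124,-.2848,.1411])]
A=np.vstack([cols(q)[0] for q,_ in D]);b=np.concatenate([p for _,p in D])
for use in([0,1,4,6],[0,1,2,3,4,6],[0,1,2,3,4,5,6]):
    x,r,rk,sv=np.linalg.lstsq(A[:,use],b,rcond=None);print(use,x,np.abs(A[:,use]@x-b).max(),rk,sv.round(3))
E
```

```text
[0, 1, 4, 6] [0.2104 0.5595 0.4267 0.3024] 0.04553281162344969 4 [3.116 1.287 0.702 0.379]
[0, 1, 2, 3, 4, 6] [0.2278 0.5295 0.0364 0.0127 0.4111 0.2813] 0.045518632308745755 6 [3.326 2.429 0.728 0.49  0.464 0.229]
[0, 1, 2, 3, 4, 5, 6] [ 0.2695  0.5152  0.0247  0.0174  0.4051 -0.0241  0.3132] 0.04535603780572073 7 [3.348 2.659 1.464 0.556 0.464 0.231 0.036]
```

Run:
```python
from kin import *
D=[([1.01336475,.43523359,.02499161,1.57411933,-.011582,1.13399404,-.07510349],[.2742719,-.56102269,.22593]),
([1.4591,.2033,-.5305,2.406,-1.2792,.5493,.6429],[.3714,-.2568,.179]),
([1.8088,.5537,-1.1107,2.3637,-1.3176,.1177,.6404],[.4124,-.2848,.1411])]
names=["h","L1","x3","x4","L2","x6","L3","y1","y3","y5","x1"]
def C(q): F=frames(q);return np.c_[cols(q)[0],F[0][:,1],F[2][:,1],F[4][:,1],F[0][:,0]]
A=np.vstack([C(q) for q,_ in D]);b=np.concatenate([p for _,p in D])
import itertools
o=[]
for n in(1,2,3):
  for ex in itertools.combinations([2,3,5,7,8,9,10],n):
    use=[0,1,4,6]+list(ex);x,r,rk,sv=np.linalg.lstsq(A[:,use],b,rcond=None);o.append((np.abs(A[:,use]@x-b).max(),[names[i] for i in use],x.round(4)))
o.sort(key=lambda t:t[0]+.002*len(t[1]))
for t in o[:8]: print(t)
```

```text
(np.float64(0.0002283234568598025), ['h', 'L1', 'L2', 'L3', 'y1', 'y3'], array([ 0.2722,  0.5574,  0.4277,  0.3704, -0.0367, -0.0165]))
(np.float64(1.1328832626972263e-05), ['h', 'L1', 'L2', 'L3', 'y1', 'y3', 'y5'], array([ 0.2719,  0.5577,  0.4276,  0.3704, -0.0363, -0.0166, -0.0005]))
(np.float64(1.2802384253440824e-05), ['h', 'L1', 'L2', 'L3', 'x3', 'y1', 'y3'], array([ 0.2721,  0.5581,  0.4282,  0.371 , -0.0007, -0.0367, -0.0167]))
(np.float64(8.341745584400373e-05), ['h', 'L1', 'L2', 'L3', 'x6', 'y1', 'y3'], array([ 0.2705,  0.5586,  0.4284,  0.3695,  0.001 , -0.0366, -0.0168]))
(np.float64(9.402473036007608e-05), ['h', 'L1', 'L2', 'L3', 'y1', 'y3', 'x1'], array([ 0.2714,  0.5583,  0.4279,  0.3703, -0.0367, -0.0166, -0.0005]))
(np.float64(0.0001648548937156491), ['h', 'L1', 'L2', 'L3', 'x4', 'y1', 'y3'], array([ 0.2726,  0.5574,  0.428 ,  0.3704,  0.0005, -0.0364, -0.0169]))
(np.float64(0.0022470629587539315), ['h', 'L1', 'L2', 'L3', 'x3', 'y5'], array([ 0.2475,  0.5232,  0.3635,  0.3088,  0.0833, -0.052 ]))
(np.float64(0.0023907521134038934), ['h', 'L1', 'L2', 'L3', 'x4', 'y1'], array([ 0.2527,  0.5574,  0.4191,  0.3711, -0.0178, -0.0531]))
```

```bash
cat >> kin.py <<'E'
K=np.array([.2722,.5574,.4277,.3704,-.0367,-.0165])
def cols(q):
    F=frames(q);return np.c_[[0,0,1],F[2][:,2],F[4][:,2],F[6][:,2],F[0][:,1],F[2][:,1]],F[6]
E
cat > r.py <<'E'
from kin import *
q0=arm.observe()["joints"]
def test(name,pt,az,ths,off=.009,flip=(0,1)):
    for th in ths:
        for f in flip:
            Rt=tool(np.radians(az),np.radians(th))
            if f: Rt=Rt*R.from_euler('z',np.pi)
            z=Rt.as_matrix()[:,2];B=ik(np.array(pt)+z*off,Rt,K,q0,12)
            print(name,az,th,"flip" if f else "",len(B),B[0].round(2) if B else "")
E
python3 - <<'E'
from r import *
c=[.464,-.264,.071]
test("cast",c,1.2,(0,15,25,35,45))
test("cast",c,181.2,(0,30,50),flip=(0,))
test("hook",[.546,-.028,.175],-18,(30,45,60),flip=(0,))
test("hooklow",[.546,-.028,.125],-18,(30,45,60),flip=(0,))
test("knob",[.65,.045,.2],-18,(20,40),0,flip=(0,))
E
```

```text
cast 1.2 0  8 [ 0.23  0.5   0.26  1.99 -0.2   0.68 -0.94]
cast 1.2 0 flip 5 [ 0.46  0.49 -0.06  1.97  0.05  0.69  1.97]
cast 1.2 15  8 [ 0.5   0.42  0.01  2.16 -0.39  0.36 -0.69]
cast 1.2 15 flip 6 [ 0.78  0.44 -0.35  2.14  0.07  0.35  2.01]
cast 1.2 25  8 [ 0.81  0.42 -0.28  2.27 -0.89  0.16 -0.12]
cast 1.2 25 flip 6 [ 1.13  0.51 -0.7   2.24  0.62  0.15  1.55]
cast 1.2 35  6 [ 1.54  0.8  -1.21  2.33  1.84  0.37 -2.64]
cast 1.2 35 flip 6 [ 1.55  0.81 -1.23  2.33  1.83  0.39  0.52]
cast 1.2 45  3 [ 1.53  0.79 -1.04  2.42  2.9   0.35  2.7 ]
cast 1.2 45 flip 5 [ 1.64  0.93 -1.24  2.42  2.43  0.43  0.08]
cast 181.2 0  5 [ 0.46  0.49 -0.06  1.97  0.05  0.69  1.97]
cast 181.2 30  5 [ 0.43  0.77 -0.2   1.56  0.28  1.35  1.7 ]
cast 181.2 50  5 [0.26 0.97 0.01 1.32 0.21 1.7  1.8 ]
hook -18 30  8 [-0.9   0.22  0.82  2.32  0.31  0.2  -2.31]
hook -18 45  4 [ 0.33  0.31 -0.78  2.43  1.87  0.7   2.35]
hook -18 60  0 
hooklow -18 30  2 [-0.97  0.42  0.99  2.37 -1.29  0.15 -0.74]
hooklow -18 45  3 [ 0.33  0.48 -0.82  2.48  2.01  0.87  2.2 ]
hooklow -18 60  0 
knob -18 20  8 [-0.67  0.37  0.55  1.89 -0.04  0.63 -2.03]
knob -18 40  8 [-1.1   0.39  0.92  2.19  0.55  0.15 -2.71]
```

```bash
cat > path.py <<'E'
from kin import *
def solve(p,Rt,q0,w=2e-3):
    Rm=Rt.as_matrix()
    r=least_squares(lambda q:np.r_[(fk(q,K)[0]-p)*10,(fk(q,K)[1]-Rm).ravel(),w*(q-q0)],np.clip(q0,LO+.011,HI-.011),bounds=(LO+.01,HI-.01),max_nfev=80)
    P,M=fk(r.x,K);return r.x,np.linalg.norm(P-p)*1e3,np.degrees(np.linalg.norm((R.from_matrix(M).inv()*Rt).as_rotvec()))
def track(W,q,n=10,verbose=True):
    """W: list of (p,az,th) ; linear in p,az,th"""
    bad=0
    for (p0,a0,t0),(p1,a1,t1) in zip(W[:-1],W[1:]):
        for s in np.linspace(0,1,n+1)[1:]:
            q,e,f=solve(np.array(p0)*(1-s)+np.array(p1)*s,tool(np.radians(a0+(a1-a0)*s),np.radians(t0+(t1-t0)*s)),q);bad=max(bad,e,f*2)
        if verbose: print("   ",q.round(2),round(e,1),round(f,1))
    return q,bad
E
python3 - <<'E'
from path import *
q0=arm.observe()["joints"]
off=.012
def tcp(pt,az,th): return np.array(pt)+tool(np.radians(az),np.radians(th)).as_matrix()[:,2]*off
for th in(25,30,35,40,45):
    W=[(tcp([.464,-.264,.074],1.2,th),1.2,th),(tcp([.464,-.264,.25],1.2,th),1.2,th),(tcp([.49,-.02,.25],-18,th),-18,th),(tcp([.546,-.028,.18],-18,th),-18,th),(tcp([.546,-.028,.12],-18,th),-18,th)]
    B=ik(W[0][0],tool(np.radians(1.2),np.radians(th)),K,q0,25)
    rs=[]
    for b in B:
        e=track(W,b,verbose=False)[1]
        rs.append((e,b))
    rs.sort(key=lambda t:t[0])
    for e,b in rs[:3]: print(th,round(e,1),b.round(2))
    if rs: track(W,rs[0][1])
E
```

```text
25 0.0 [ 0.78  0.42 -0.26  2.27 -0.93  0.16 -0.09]
25 0.0 [ 0.78  0.42 -0.26  2.27 -0.93  0.16 -0.09]
25 0.0 [ 0.81  0.43 -0.29  2.26 -0.87  0.16 -0.14]
    [ 0.49  0.11  0.1   2.09 -0.44  0.62 -0.64] 0.0 0.0
    [ 0.03  0.02 -0.26  2.19  0.41  0.59 -2.42] 0.0 0.0
    [-0.01  0.21 -0.19  2.19  0.62  0.44 -2.6 ] 0.0 0.0
    [-0.3   0.3   0.15  2.27  0.72  0.23 -2.73] 0.0 0.0
30 4.6 [ 1.43  0.68 -1.08  2.28  1.51  0.3  -2.39]
30 4.6 [ 1.46  0.72 -1.15  2.27  1.52  0.36 -2.39]
30 4.6 [ 1.32  0.6  -0.92  2.28  1.5   0.16 -2.41]
    [ 1.68  0.32 -1.26  2.08  0.11  0.49 -1.12] 0.0 0.0
    [ 0.88  0.07 -1.15  2.22  0.7   0.55 -2.68] 0.0 0.0
    [-0.5   0.18  0.33  2.29  0.72  0.28 -2.73] 0.0 0.0
    [-0.6   0.32  0.48  2.33  0.7   0.13 -2.73] 1.4 2.3
35 13.4 [ 1.53  0.78 -1.19  2.33  1.86  0.35 -2.66]
35 13.4 [ 1.55  0.82 -1.24  2.32  1.82  0.4  -2.61]
35 13.4 [ 1.51  0.76 -1.17  2.33  1.88  0.33 -2.69]
    [ 1.74  0.31 -1.26  2.14 -0.09  0.38 -0.9 ] 0.0 0.0
    [ 0.55  0.   -0.8   2.28  0.73  0.44 -2.73] 1.4 1.8
    [-1.    0.23  0.91  2.37  0.71  0.13 -2.73] 0.7 1.2
    [-0.71  0.34  0.59  2.33  0.68  0.13 -2.73] 4.0 6.7
40 31.0 [0.44 0.51 0.34 2.46 4.2  0.71 1.17]
40 31.0 [ 1.3   0.6  -0.77  2.39  3.37  0.25  2.1 ]
40 31.0 [ 1.39  0.65 -0.89  2.38  3.03  0.24  2.46]
    [ 1.77  0.28 -1.23  2.35  4.45  0.13  0.86] 5.9 9.0
    [ 1.34 -0.19 -1.26  2.45  4.45  0.13 -0.03] 17.0 9.9
    [-0.81  0.2   0.61  2.45  1.88  0.25  2.34] 0.0 0.0
    [-0.5   0.34  0.26  2.48  2.32  0.39  1.84] 0.0 0.0
45 11.1 [ 0.87  0.54 -0.15  2.47  3.96  0.63  1.5 ]
45 11.1 [ 1.43  0.71 -0.89  2.43  3.25  0.35  2.32]
45 11.1 [-0.01  1.    1.23  2.54  4.32  1.56  1.02]
    [ 1.82  0.33 -1.26  2.35  4.45  0.15  0.9 ] 4.2 5.5
    [-0.11 -0.03 -0.32  2.46  1.44  0.49  2.71] 0.0 0.0
    [-0.06  0.23 -0.31  2.46  1.93  0.56  2.25] 0.0 0.0
    [-0.03  0.4  -0.37  2.51  2.16  0.72  1.99] 0.0 0.0
```

```bash
cat >> path.py <<'E'
tool0=tool
def setflip(f):
    global tool
    tool=(lambda az,th:tool0(az,th)*R.from_euler('z',np.pi)) if f else tool0
off=.012
def tcp(pt,az,th): return np.array(pt)+tool0(np.radians(az),np.radians(th)).as_matrix()[:,2]*off
E
python3 - <<'E'
import path
from path import *
setflip(1)
q0=arm.observe()["joints"]
for th in(25,30,33,36,40,45):
    W=[(tcp([.464,-.264,.074],1.2,th),1.2,th),(tcp([.464,-.264,.16],1.2,th),1.2,th),(tcp([.45,-.2,.25],-5,th),-5,th),(tcp([.50,-.02,.25],-18,th),-18,th),(tcp([.546,-.028,.18],-18,th),-18,th),(tcp([.546,-.028,.12],-18,th),-18,th)]
    B=ik(W[0][0],path.tool(np.radians(1.2),np.radians(th)),K,q0,25)
    rs=[(track(W,b,verbose=False)[1],b) for b in B]
    rs.sort(key=lambda t:t[0])
    for e,b in rs[:1]: print(th,len(B),round(e,1),b.round(2))
    if rs: track(W,rs[0][1])
E
```

```text
25 14 0.0 [ 1.28  0.58 -0.92  2.23  1.04  0.26  1.15]
    [ 1.53  0.55 -1.26  2.14  0.75  0.5   1.41] 0.0 0.0
    [ 1.59  0.17 -1.26  2.13  0.09  0.53  1.78] 0.0 0.0
    [ 0.82  0.14 -1.1   2.13  0.6   0.65  0.58] 0.0 0.0
    [ 0.59  0.33 -0.92  2.14  0.95  0.62  0.25] 0.0 0.0
    [ 0.47  0.42 -0.8   2.21  1.22  0.56 -0.03] 0.0 0.0
30 13 0.0 [ 1.5   0.77 -1.22  2.27  1.53  0.42  0.76]
    [ 1.58  0.55 -1.26  2.2   0.81  0.37  1.38] 0.0 0.0
    [ 1.66  0.12 -1.26  2.2  -0.13  0.41  2.03] 0.0 0.0
    [ 0.85  0.1  -1.14  2.2   0.74  0.57  0.42] 0.0 0.0
    [ 0.59  0.32 -0.95  2.21  1.18  0.59  0.01] 0.0 0.0
    [ 0.49  0.44 -0.88  2.28  1.48  0.61 -0.3 ] 0.0 0.0
33 13 0.0 [ 1.49  0.74 -1.15  2.31  1.73  0.33  0.57]
    [ 1.61  0.55 -1.26  2.23  0.89  0.3   1.33] 0.0 0.0
    [ 1.7   0.1  -1.26  2.24 -0.32  0.35  2.23] 0.0 0.0
    [ 0.9   0.1  -1.2   2.24  0.87  0.54  0.29] 0.0 0.0
    [ 0.63  0.34 -1.02  2.25  1.34  0.62 -0.16] 0.0 0.0
    [ 0.54  0.48 -0.97  2.32  1.62  0.69 -0.44] 0.0 0.0
36 13 0.0 [ 1.48  0.72 -1.09  2.34  2.07  0.26  0.26]
    [ 1.64  0.56 -1.26  2.26  1.03  0.22  1.
[... 203 characters left out ...]
 2.36  1.73  0.79 -0.56] 0.0 0.0
40 13 4.0 [ 1.52  0.76 -1.1   2.38  2.42  0.29 -0.04]
    [ 1.67  0.59 -1.26  2.31  1.41  0.15  0.87] 0.0 0.0
    [ 1.76  0.08 -1.26  2.31 -0.8   0.26  2.73] 1.2 1.5
    [ 0.75  0.05 -1.09  2.34  1.2   0.47 -0.1 ] 0.0 0.0
    [ 0.58  0.35 -1.02  2.35  1.65  0.69 -0.5 ] 0.0 0.0
    [ 0.5   0.52 -0.99  2.41  1.87  0.85 -0.72] 0.0 0.0
45 12 2.9 [ 0.    0.97  1.2   2.54  4.31  1.53 -2.11]
    [ 0.16  0.37  0.76  2.47  4.45  0.84 -2.22] 0.0 0.0
    [ 0.29 -0.05  0.22  2.5   4.45  0.29 -2.56] 1.0 1.4
    [ 0.85  0.09 -1.26  2.4   1.51  0.56 -0.42] 0.0 0.0
    [ 0.62  0.44 -1.15  2.41  1.81  0.88 -0.67] 0.0 0.0
    [ 0.51  0.62 -1.09  2.47  1.97  1.06 -0.83] 0.0 0.0
```

```bash
cat >> path.py <<'E'
off=.008
def trackR(S,q,n=12):
    """S: list of (p,R) poses"""
    for (p0,r0),(p1,r1) in zip(S[:-1],S[1:]):
        w=(r0.inv()*r1).as_rotvec();b=0
        for s in np.linspace(0,1,n+1)[1:]:
            q,e,f=solve(np.array(p0)*(1-s)+np.array(p1)*s,r0*R.from_rotvec(w*s),q);b=max(b,e,2*f)
        print("   ",q.round(2),round(b,1))
    return q
E
python3 - <<'E'
import path
from path import *
q0=arm.observe()["joints"];p,r=pose()
F=R.from_euler('z',np.pi);t=lambda a,th:tool0(np.radians(a),np.radians(th))
up=np.array([.45,-.264,.22])
for sg in(1,-1):
  for th in(35,):
    g=lambda z,th:tcp([.464,-.264,z],1.2,th)
    print(sg,th)
    S=[(p,r),(up,t(1.2,0)),(up,t(1.2,0)*R.from_euler('z',sg*np.pi/2)),(up,t(1.2,0)*F),(up,t(1.2,20)*F),(g(.16,30),t(1.2,30)*F),(g(.12,35),t(1.2,35)*F),(g(.075,th),t(1.2,th)*F)]
    q=trackR(S,q0)
    S2=[S[-1],(g(.16,th),t(1.2,th)*F),(np.array([.45,-.2,.25]),t(-5,20)*F),(np.array([.48,-.02,.25]),t(-18,20)*F),(np.array([.49,-.01,.22]),t(-18,th)*F),(tcp([.546,-.028,.18],-18,th),t(-18,th)*F),(tcp([.546,-.028,.12],-18,th),t(-18,th)*F)]
    trackR(S2,q)
E
```

```text
1 35
    [ 0.61  0.29 -0.23  1.82  0.07  1.04 -1.2 ] 0.0
    [ 0.39  0.27  0.05  1.84 -0.02  1.03 -2.68] 0.0
    [-0.19  0.51  1.31  2.09 -1.03  1.2  -2.73] 61.9
    [-0.28  0.33  1.31  2.28 -1.2   0.92 -2.73] 59.5
    [-0.17  0.4   1.1   2.3  -1.31  0.81 -2.73] 28.7
    [ 1.25  0.42 -0.7   2.3  -1.31  0.13 -2.73] 9.8
    [ 1.14  0.49 -0.58  2.28 -1.31  0.13 -2.72] 9.0
    [ 1.24  0.32 -0.64  2.3  -1.31  0.23 -2.73] 7.9
    [-0.45  0.09  1.31  2.42 -1.31  0.71 -2.73] 49.2
    [-0.65  0.13  1.31  2.45 -1.31  0.9  -2.73] 93.6
    [-0.83  0.03  1.31  2.47 -1.31  0.65 -2.73] 92.6
    [-0.66  0.32  1.18  2.32 -1.31  0.79 -2.73] 93.1
    [ 1.12  0.62 -0.95  2.27 -1.31  0.13 -2.73] 94.4
-1 35
    [ 0.61  0.29 -0.23  1.82  0.07  1.04 -1.2 ] 0.0
    [ 0.84  0.33 -0.53  1.8   0.19  1.07  0.27] 0.0
    [ 1.09  0.41 -0.88  1.78  0.35  1.12  1.68] 0.0
    [ 1.45  0.29 -1.04  2.02  0.15  0.66  1.95] 0.0
    [ 1.43  0.4  -0.99  2.2   0.21  0.26  1.96] 0.0
    [ 1.5   0.55 -1.07  2.3   1.33  0.13  0.92] 0.0
    [ 1.53  0.76 -1.18  2.33  1.84  0.33  0.49] 0.0
    [ 1.64  0.55 -1.26  2.25  0.91  0.24  1.33] 0.0
    [ 1.54  0.19 -1.26  2.06  0.17  0.69  1.69] 0.0
    [ 0.95  0.12 -1.2   2.08  0.43  0.75  0.75] 0.0
    [ 0.73  0.08 -1.1   2.32  1.05  0.5   0.03] 0.0
    [ 0.59  0.31 -0.99  2.28  1.4   0.61 -0.24] 0.0
    [ 0.51  0.46 -0.95  2.35  1.69  0.7  -0.53] 0.0
```

Run:
```python
from path import *
t=lambda a,th:tool0(np.radians(a),np.radians(th))
plan([.45,-.264,.22],t(1.2,0))
```

```text
shift [ 8.19 -2.14 -3.01] n 3 each [ 2.73 -0.71 -1.  ] | turn [-0.0382 -0.7608  0.0122] m 6 each [-0.0064 -0.1268  0.002 ]
```

Call:
{"op": "carry_out", "data": {
  "claw": [7, 7, 7, 7, 7, 7, 7, 7, 7, 7, 7, 7, 7, 7, 7, 7, 7, 7, 7],
  "delta_pos": [
    [2.05, -0.53, -0.75],
    [2.05, -0.53, -0.75],
    [2.05, -0.54, -0.75],
    [2.04, -0.54, -0.76],
    [0, 0, 0],
    [0, 0, 0],
    [0, 0, 0],
    [0, 0, 0],
    [0, 0, 0],
    [0, 0, 0],
    [0, 0, 0],
    [0, 0, 0],
    [0, 0, 0],
    [0, 0, 0],
    [0, 0, 0],
    [0, 0, 0],
    [0, 0, 0],
    [0, 0, 0],
    [0, 0, 0]
  ],
  "angular": [
    [0, 0, 0],
    [0, 0, 0],
    [0, 0, 0],
    [0, 0, 0],
    [-0.0064, -0.1268, 0.002],
    [-0.0064, -0.1268, 0.002],
    [-0.0064, -0.1268, 0.002],
    [-0.0064, -0.1268, 0.002],
    [-0.0064, -0.1268, 0.002],
    [-0.0064, -0.1268, 0.002],
    [0, 0, -0.14],
    [0, 0, -0.14],
    [0, 0, -0.14],
    [0, 0, -0.14],
    [0, 0, -0.14],
    [0, 0, -0.14],
    [0, 0, -0.14],
    [0, 0, -0.14],
    [0, 0, -0.14]
  ]
}}

```text
clock: 7.25
position: [0.4546, -0.252, 0.2162]
ee_rot: [2.396, 1.855, 0.31]
force: [0.3, -0.4, 0.2]
width: 0.762
gripper_force: 0.0
```

Run:
```python
from path import *
t=lambda a,th:tool0(np.radians(a),np.radians(th));F=R.from_euler('z',np.pi)
s=arm.observe();p,r=pose();print(p,s["joints"]);print(r.as_matrix())
plan([.45,-.264,.22],t(1.2,0)*F)
```

```text
[ 0.4546 -0.252   0.2162] [ 1.0765  0.2645 -0.6798  1.9405  0.0415  0.8131  0.15  ]
[[ 0.2392  0.9463  0.2177]
 [ 0.9656 -0.2553  0.0485]
 [ 0.1014  0.1986 -0.9748]]
shift [-1.23 -0.05 -0.53] n 1 each [-1.23 -0.05 -0.53] | turn [ 0.2342  0.1132 -1.8361] m 14 each [ 0.0167  0.0081 -0.1311]
```

Call:
{"op": "carry_out", "data": {
  "claw": [7, 7, 7, 7, 7, 7, 7, 7, 7, 7, 7, 7, 7, 7, 7],
  "delta_pos": [
    [-1.23, -0.05, -0.53],
    [0, 0, 0],
    [0, 0, 0],
    [0, 0, 0],
    [0, 0, 0],
    [0, 0, 0],
    [0, 0, 0],
    [0, 0, 0],
    [0, 0, 0],
    [0, 0, 0],
    [0, 0, 0],
    [0, 0, 0],
    [0, 0, 0],
    [0, 0, 0],
    [0, 0, 0]
  ],
  "angular": [
    [0.0167, 0.0081, -0.1311],
    [0.0167, 0.0081, -0.1311],
    [0.0167, 0.0081, -0.1311],
    [0.0167, 0.0081, -0.1311],
    [0.0167, 0.0081, -0.1311],
    [0.0167, 0.0081, -0.1311],
    [0.0167, 0.0081, -0.1311],
    [0.0167, 0.0081, -0.1311],
    [0.0167, 0.0081, -0.1311],
    [0.0167, 0.0081, -0.1311],
    [0.0167, 0.0081, -0.1311],
    [0.0167, 0.0081, -0.1311],
    [0.0167, 0.0081, -0.1311],
    [0.0167, 0.0081, -0.1311],
    [0, 0, 0]
  ]
}}

```text
clock: 8.75
position: [0.4502, -0.2635, 0.2199]
ee_rot: [0.028, -3.141, -0.003]
force: [-0.4, -0.4, 0.6]
width: 0.763
gripper_force: 0.0
```

Run:
```python
from path import *
t=lambda a,th:tool0(np.radians(a),np.radians(th));F=R.from_euler('z',np.pi)
s=arm.observe();p,r=pose();print(p,s["joints"]);print(r.as_matrix())
g=lambda z,th:tcp([.464,-.264,z],1.2,th)
plan(g(.16,30),t(1.2,30)*F)
trackR([(p,r),(p,t(1.2,30)*F),(g(.16,30),t(1.2,30)*F),(g(.12,35),t(1.2,35)*F),(g(.075,35),t(1.2,35)*F)],s["joints"])
```

```text
[ 0.4502 -0.2635  0.2199] [ 1.1749  0.4642 -1.028   1.7739  0.4307  1.1521  1.601 ]
[[-0.9998 -0.0176 -0.0002]
 [-0.0176  0.9998  0.0021]
 [ 0.0002  0.0021 -1.    ]]
shift [-1.78 -0.09  6.69] n 2 each [-0.89 -0.04  3.34] | turn [ 0.0012 -0.5238 -0.0038] m 4 each [ 0.0003 -0.1309 -0.001 ]
    [ 1.72  0.33 -1.26  2.14  0.1   0.44  2.06] 0.0
    [ 1.43  0.4  -0.99  2.2   0.22  0.26  1.94] 0.0
    [ 1.5   0.55 -1.07  2.3   1.33  0.13  0.92] 0.0
    [ 1.53  0.76 -1.18  2.33  1.84  0.33  0.49] 0.0
```

Call:
{"op": "carry_out", "data": {
  "claw": [7, 7, 7, 7, 7, 7, 7, 7, 7, 7],
  "delta_pos": [
    [-0.9, -0.05, 3.35],
    [-0.88, -0.04, 3.34],
    [0, 0, 0],
    [0, 0, 0],
    [0, 0, 0],
    [0, 0, 0],
    [0, 0, 0],
    [0, 0, 0],
    [0, 0, 0],
    [0, 0, 0]
  ],
  "angular": [
    [0, 0, 0],
    [0, 0, 0],
    [0, -0.105, 0],
    [0, -0.105, 0],
    [0, -0.105, 0],
    [0, -0.105, 0],
    [0, -0.105, 0],
    [0, -0.043, 0],
    [0, -0.043, 0],
    [0, 0, 0]
  ]
}}

```text
clock: 9.75
position: [0.4659, -0.2652, 0.1519]
ee_rot: [-0.009, 2.532, 0.009]
force: [1.2, 0.5, -0.1]
width: 0.761
gripper_force: 0.0
```

Run:
```python
from path import *
t=lambda a,th:tool0(np.radians(a),np.radians(th));F=R.from_euler('z',np.pi)
s=arm.observe();p,r=pose();print(p,s["joints"],s["force"]);print(r.as_matrix())
g=lambda z,th:tcp([.464,-.264,z],1.2,th)
plan(g(.12,35),t(1.2,35)*F)
w=arm.get_image("wrist");print([(np.array(a["centre"])*[640,400],a["conf"]) for a in arm.place_of("casting_bore",w)],proj(w,[.4635,-.2637,.078]))
cv2.imwrite("pics/e.png",crop(w,(320,200),(320,200),1))
```

```text
[ 0.4659 -0.2652  0.1519] [ 1.5741  0.471  -1.1325  2.2623  0.5552  0.163   1.6539] [ 1.1819  0.5337 -0.096 ]
[[-0.82   -0.0085  0.5723]
 [-0.0043  1.      0.0086]
 [-0.5724  0.0046 -0.82  ]]
shift [1.98 0.11 3.31] n 2 each [0.99 0.06 1.65] | turn [-0.0034 -0.0014 -0.0128] m 1 each [-0.0034 -0.0014 -0.0128]
[(array([324.096, 166.2  ]), 0.96)] [320.9723 164.8428]
```

Call:
{"op": "carry_out", "data": {
  "claw": [7, 7, 7, 7, 7, 7, 7],
  "delta_pos": [
    [0.99, 0.05, 1.65],
    [0.99, 0.05, 1.65],
    [0.86, 0, 1.23],
    [0.86, 0, 1.23],
    [0.86, 0, 1.23],
    [0, 0, 0],
    [0, 0, 0]
  ],
  "angular": [
    [-0.002, -0.001, -0.006],
    [-0.002, -0.001, -0.006],
    [0, 0, 0],
    [0, 0, 0],
    [0, 0, 0],
    [0, 0, 0],
    [0, 0, 0]
  ]
}}

```text
clock: 10.55
position: [0.4678, -0.2657, 0.0962]
ee_rot: [-0.026, 2.537, 0.004]
force: [0.4, 1.7, 0.5]
width: 0.764
gripper_force: 0.0
```

Run:
```python
from path import *
t=lambda a,th:tool0(np.radians(a),np.radians(th));F=R.from_euler('z',np.pi)
s=arm.observe();p,r=pose();print(p,s["joints"],s["force"]);print(r.as_matrix())
g=lambda z,th:tcp([.464,-.264,z],1.2,th)
plan(g(.075,35),t(1.2,35)*F)
w=arm.get_image("wrist");print([(np.array(a["centre"])*[640,400],a["conf"]) for a in arm.place_of("casting_bore",w)],proj(w,[.4635,-.2637,.078]))
cv2.imwrite("pics/e.png",crop(w,(320,200),(320,200),1))
```

```text
[ 0.4678 -0.2657  0.0962] [ 1.4658  0.5833 -1.0388  2.3095  1.6439  0.141   0.6239] [0.3545 1.6594 0.5433]
[[-0.8229 -0.0195  0.5679]
 [-0.0175  0.9998  0.009 ]
 [-0.568  -0.0026 -0.823 ]]
shift [1.51 0.18 2.33] n 1 each [1.51 0.18 2.33] | turn [-0.0029 -0.0068  0.0003] m 1 each [-0.0029 -0.0068  0.0003]
[(array([323.904, 224.2  ]), 0.84)] [322.3467 222.2595]
```

View pics/e.png

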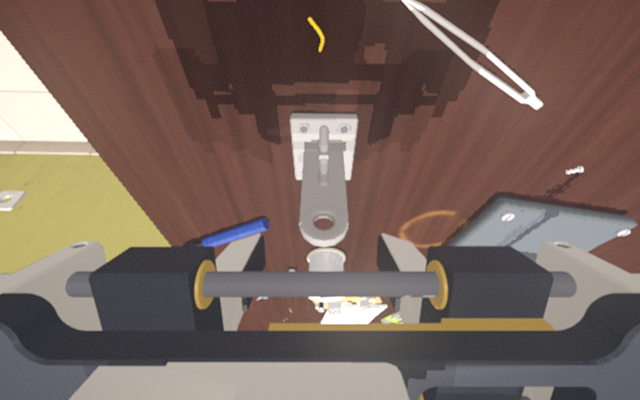

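The wrist camera, now underneath the hand, shows the pedestal centred between the fingers with the bore at about (323,222). Next I go down the last part and grip.

Call:
{"op": "carry_out", "data": {
  "claw": [7, 7, 7, 7, 7, 2.8, 2.8, 2.8, 2.8, 2.8, 2.8, 2.8],
  "delta_pos": [
    [0.5, 0.06, 0.78],
    [0.5, 0.06, 0.78],
    [0.51, 0.06, 0.77],
    [0, 0, 0],
    [0, 0, 0],
    [0, 0, 0],
    [0, 0, 0],
    [0, 0, 0],
    [0, 0, 0],
    [0, 0, 0],
    [0, 0, 0],
    [0, 0, 0]
  ],
  "angular": [
    [0, -0.003, 0],
    [0, -0.003, 0],
    [0, 0, 0],
    [0, 0, 0],
    [0, 0, 0],
    [0, 0, 0],
    [0, 0, 0],
    [0, 0, 0],
    [0, 0, 0],
    [0, 0, 0],
    [0, 0, 0],
    [0, 0, 0]
  ],
  "force": 35
}}

```text
clock: 11.85
position: [0.468, -0.2639, 0.0681]
ee_rot: [-0.026, 2.531, 0.005]
force: [-2.1, -0.2, 3.4]
width: 0.337
gripper_force: 35.0
```

Run:
```python
from path import *
t=lambda a,th:tool0(np.radians(a),np.radians(th));F=R.from_euler('z',np.pi)
s=arm.observe();p,r=pose();print(p,s["joints"],s["force"]);print(r.as_matrix())
g=lambda z,th:tcp([.464,-.264,z],1.2,th)
print(g(.075,35),s["width"],s["gripper_force"])
# hook geometry: several views
im={n:arm.get_image(n) for n in("scene","top")}
for l in("hook_saddle","hook_tip","pointer_tip","scale","hook"):
    print(l,{n:[(np.round(np.array(a["centre"])*[640,400],1).tolist(),round(a["conf"],2)) for a in arm.place_of(l,im[n])[:2]] for n in im})
```

```text
[ 0.468  -0.2639  0.0681] [ 1.5159  0.7406 -1.1557  2.3312  1.8776  0.3093  0.4483] [-2.0595 -0.178   3.3513]
[[-0.8194 -0.0199  0.5729]
 [-0.0178  0.9998  0.0092]
 [-0.5729 -0.0027 -0.8196]]
[ 0.4686 -0.2639  0.0684] 0.3366649733911915 34.99769099056721
hook_saddle {'scene': [([284.7, 218.8], 0.49)], 'top': [([347.4, 216.0], 0.39)]}
hook_tip {'scene': [([279.7, 214.5], 0.36)], 'top': [([344.2, 222.4], 0.5)]}
pointer_tip {'scene': [], 'top': [([336.9, 179.6], 0.48)]}
scale {'scene': [([324.4, 263.9], 0.95)], 'top': [([354.3, 199.0], 0.8)]}
hook {'scene': [([286.3, 208.4], 0.42)], 'top': [([352.4, 217.0], 0.39)]}
```

Call:
{"op": "carry_out", "data": {
  "claw": [2.8, 2.8, 2.8, 2.8, 2.8, 2.8, 2.8, 2.8, 2.8],
  "delta_pos": [
    [-0.3, 0, -0.4],
    [-0.8, 0, -1.15],
    [-0.8, 0, -1.15],
    [-0.8, 0, -1.15],
    [-0.8, 0, -1.15],
    [-0.8, 0, -1.15],
    [-0.8, 0, -1.15],
    [0, 0, 0],
    [0, 0, 0]
  ],
  "angular": [
    [0, 0, 0],
    [0, 0, 0],
    [0, 0, 0],
    [0, 0, 0],
    [0, 0, 0],
    [0, 0, 0],
    [0, 0, 0],
    [0, 0, 0],
    [0, 0, 0]
  ]
}}

```text
clock: 13.35
position: [0.4674, -0.2645, 0.1542]
ee_rot: [-0.025, 2.532, 0.001]
force: [-0.1, -0.1, -2.6]
width: 0.341
gripper_force: 35.0
```

Run:
```python
from path import *
t=lambda a,th:tool0(np.radians(a),np.radians(th));F=R.from_euler('z',np.pi)
s=arm.observe();p,r=pose();print(p,s["joints"],s["force"],s["width"])
P1=np.array([.45,-.2,.27]);P2=np.array([.47,-.01,.27])
S=[(p,r),(P1,t(-5,20)*F),(P2,t(-18,20)*F),(P2,t(-18,35)*F)]
trackR(S,s["joints"])
f=(p,r)
for a,b in zip(S[:-1],S[1:]):
    d,w=go(b[0],b[1],a);print(d.round(2),w.round(4),np.degrees(np.linalg.norm(w)))
```

```text
[ 0.4674 -0.2645  0.1542] [ 1.6404  0.5381 -1.2571  2.2563  0.905   0.2387  1.3263] [-0.0603 -0.0595 -2.611 ] 0.3409781997205189
    [ 1.57  0.15 -1.26  2.02  0.09  0.73  1.77] 0.0
    [ 1.04  0.06 -1.26  2.07  0.33  0.78  0.85] 0.0
    [ 1.07 -0.18 -1.2   2.27  0.26  0.4   0.87] 0.0
[ -5.31   6.43 -10.45] [0.0447 0.2599 0.0961] 16.082603552379517
[-0.32 19.1   0.12] [ 0.0776 -0.      0.2132] 13.0
[0. 0. 0.] [ 0.     -0.2618  0.    ] 15.000000000000009
```

Call:
{"op": "carry_out", "data": {
  "claw": [2.8, 2.8, 2.8, 2.8, 2.8, 2.8, 2.8, 2.8, 2.8, 2.8, 2.8, 2.8, 2.8, 2.8, 2.8, 2.8, 2.8, 2.8],
  "delta_pos": [
    [-1.06, 1.28, -2.09],
    [-1.06, 1.28, -2.09],
    [-1.06, 1.29, -2.09],
    [-1.06, 1.29, -2.09],
    [-1.06, 1.29, -2.09],
    [0, 0, 0],
    [0, 0, 0],
    [0, 0, 0],
    [-0.05, 3.18, 0.02],
    [-0.05, 3.18, 0.02],
    [-0.05, 3.18, 0.02],
    [-0.05, 3.18, 0.02],
    [-0.05, 3.18, 0.02],
    [-0.05, 3.18, 0.02],
    [0, 0, 0],
    [0, 0, 0],
    [0, 0, 0],
    [0, 0, 0]
  ],
  "angular": [
    [0, 0, 0],
    [0, 0, 0],
    [0, 0, 0],
    [0, 0, 0],
    [0, 0, 0],
    [0.015, 0.087, 0.032],
    [0.015, 0.087, 0.032],
    [0.015, 0.087, 0.032],
    [0, 0, 0],
    [0, 0, 0],
    [0, 0, 0],
    [0, 0, 0],
    [0, 0, 0],
    [0, 0, 0],
    [0.026, 0, 0.071],
    [0.026, 0, 0.071],
    [0.026, 0, 0.071],
    [0, 0, 0]
  ]
}}

```text
clock: 15.15
position: [0.4685, -0.0374, 0.2187]
ee_rot: [0.418, 2.756, -0.074]
force: [-0.3, -0.2, -2.3]
width: 0.34
gripper_force: 35.0
```

Run:
```python
from path import *
s=arm.observe();p,r=pose();print(p,s["joints"],s["width"]);print(r.as_matrix())
fs=[]
ims=[]
for n in("wrist","wrist","scene","top"):
    im=arm.get_image(n);ims.append(im);fs.append(arm.observe()["force"])
print(np.mean(fs,0))
for l in("hook_saddle","hook_tip","hook","casting_bore","pointer_tip","scale","marker_knob","marker_tip"):
    c={i:[(np.round(np.array(a["centre"])*[640,400],1).tolist(),round(a["conf"],2)) for a in arm.place_of(l,ims[i])[:2]] for i in(1,2,3)};print(l,c)
    rs=[ray(ims[i],np.array(c[i][0][0])/[640,400]) for i in(1,2,3) if c[i]]
    for a in range(len(rs)):
        for b in range(a):print("   ",*tri([rs[a],rs[b]]))
im=np.vstack([crop(ims[1],(320,110),(320,110),1.2),crop(ims[2],(300,215),(64,33),6)[:, :768]]);im=im[:600];print(im.shape);cv2.imwrite("pics/f.png",im)
```

```text
[ 0.4685 -0.0374  0.2187] [ 0.748   0.0893 -0.9259  2.1742  0.3948  0.6266  0.8168] 0.3404344408159518
[[-0.8948  0.2966  0.3338]
 [ 0.2784  0.955  -0.1024]
 [-0.3491  0.0013 -0.9371]]
[-0.4755  0.0809 -2.0269]
hook_saddle {1: [], 2: [([287.8, 191.6], 0.61), ([287.7, 218.0], 0.49)], 3: [([353.8, 198.4], 0.48), ([346.3, 213.1], 0.41)]}
    [ 0.5707 -0.0436  0.3001] [16.0, 16.0]
hook_tip {1: [], 2: [([368.1, 268.9], 0.74), ([277.9, 213.3], 0.54)], 3: [([345.2, 220.4], 0.5)]}
    [ 0.697  -0.0374 -0.0723] [121.3, 121.3]
hook {1: [([353.2, 323.3], 0.76)], 2: [([285.3, 208.7], 0.4), ([320.7, 313.7], 0.26)], 3: [([348.9, 218.3], 0.47)]}
    [ 0.5445 -0.036   0.2238] [2.5, 2.5]
    [ 0.5326 -0.0334  0.2327] [1.3, 1.3]
    [ 0.5388 -0.0345  0.218 ] [4.1, 4.1]
casting_bore {1: [([321.0, 257.4], 0.69)], 2: [([261.7, 209.0], 0.67)], 3: []}
    [ 0.4718 -0.0381  0.2205] [0.6, 0.6]
pointer_tip {1: [], 2: [], 3: [([344.1, 225.6], 0.6), ([345.8, 212.9], 0.54)]}
scale {1: [], 2: [([320.2, 264.3], 0.81)], 3: [([353.0, 195.8], 0.67), ([402.5, 203.4], 0.35)]}
    [ 0.6567 -0.0563 -0.0058] [6.8, 6.8]
marker_knob {1: [], 2: [([258.1, 207.2], 0.22), ([295.7, 178.5], 0.18)], 3: [([328.3, 186.7], 0.57), ([353.4, 198.9], 0.26)]}
    [0.5416 0.0084 0.2385] [92.8, 92.8]
marker_tip {1: [], 2: [], 3: [([335.7, 179.0], 0.4)]}
(600, 768, 3)
```

View pics/f.png

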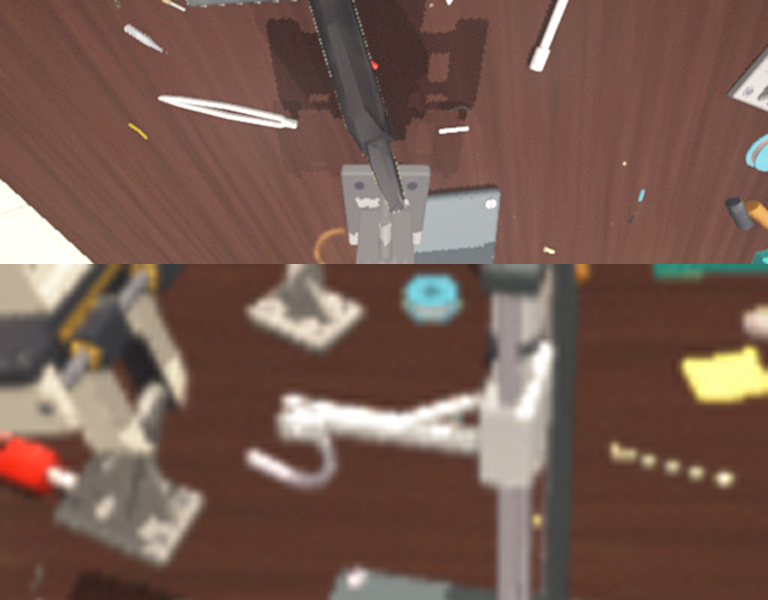

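The wrist view shows the foot at (385,185) and, in front of it, a dark rod-like thing reaching to about (400,208). The scene crop below shows the hook clearly, with its tip at (252,458) and bottom at (318,482). I need to know what the dark thing is before going on.

Run:
```python
from path import *
w=arm.get_image("wrist");s=arm.get_image("scene");t=arm.get_image("top")
print("cam",np.array(w["T"])[:3,3])
o,d=ray(w,(333/640,173/400))
for k in(.05,.1,.15,.2,.3): q=o+d*k;print(k,q,"scene",proj(s,q),"top",proj(t,q))
print("scene px of foot",proj(s,[.5,-.04,.15]))
a=crop(s,(215,225),(65,50),6);b=crop(t,(345,250),(65,50),6)
cv2.imwrite("pics/g.png",np.hstack([a,b])[:, :].copy() if False else cv2.resize(np.hstack([a,b]),(800,308),interpolation=cv2.INTER_AREA))
```

```text
cam [0.3456 0.001  0.3403]
0.05 [ 0.3707 -0.0044  0.2974] scene [227.1406 181.4428] top [335.0993 265.1423]
0.1 [ 0.3959 -0.0098  0.2545] scene [237.1925 193.8815] top [337.0812 258.179 ]
0.15 [ 0.4211 -0.0152  0.2117] scene [246.8497 205.8318] top [338.933  251.6726]
0.2 [ 0.4463 -0.0206  0.1688] scene [256.135  217.3219] top [340.6672 245.5795]
0.3 [ 0.4966 -0.0314  0.0831] scene [273.6726 239.0238] top [343.8249 234.485 ]
scene px of foot [272.8155 226.194 ]
```

View pics/g.png

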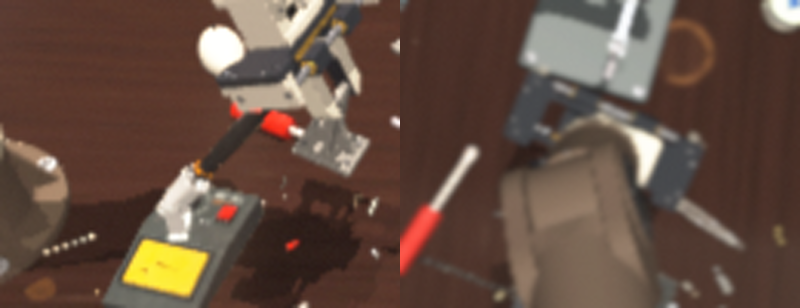

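The dark rod is a soldering-iron handle. It rises from the station at (195,170) in the left crop to under the hand at (262,115). I'll locate its axis from the two views.

Run:
```python
from path import *
w=arm.get_image("wrist");s=arm.get_image("scene")
def plane(im,a,b):
    o,d1=ray(im,np.array(a)/[640,400]);_,d2=ray(im,np.array(b)/[640,400]);n=np.cross(d1,d2);n/=np.linalg.norm(n);return o,n
o1,n1=plane(w,(287,50),(321,142));o2,n2=plane(s,(216.6,230.2),(235.1,212.4))
L=np.cross(n1,n2);L/=np.linalg.norm(L)
for nm,im,px in(("w",w,(279,0)),("w",w,(321,142)),("wend",w,(333,173)),("s",s,(216.6,230.2)),("s",s,(235.1,212.4))):
    o,d=ray(im,np.array(px)/[640,400])
    oo,nn=(o2,n2) if nm[0]=="w" else (o1,n1)
    print(nm,px,o+d*(np.dot(oo-o,nn)/np.dot(d,nn)))
print(L)
for q in([.463,-.04,.14],): print(proj(w,q))
f=np.array(arm.get_image("wrist")["frame"]);print(f[0:180:15,270:345:8].mean(2).astype(int))
```

```text
w (279, 0) [ 0.3417 -0.0221  0.1446]
w (321, 142) [ 0.4032 -0.0164  0.2093]
wend (333, 173) [ 0.4154 -0.014   0.2214]
s (216.6, 230.2) [ 0.3141 -0.0322  0.1198]
s (235.1, 212.4) [ 0.3819 -0.0202  0.1879]
[0.7001 0.1243 0.7031]
[314.9312 177.6274]
[[ 75  73  62  97  52  52  53  51  60  58]
 [ 75  74  64  63  55  51  54  55  50  65]
 [ 57  86  70  69 125  50  49  49  53  59]
 [ 98  84  89  67  78  45  55  52  53  53]
 [ 56  64  86  73  68  58  53  55  50  59]
 [ 55  88  81  88  67  75  52  57  56  56]
 [ 74  56  71  84  87  74  77  52  55  55]
 [ 87  90  82  73  93  88  61  61  55  88]
 [ 86  86  86  85  85  91 100  89  80  88]
 [ 92  88  85  84  86 120 112  93  65  84]
 [ 99  95 142 145 147 144 120 113 140 143]
 [ 94  98 109 141 160 152 148 120 141 145]]
```

Run:
```python
from path import *
s=arm.get_image("scene");t=arm.get_image("top")
def z(im,px,h): o,d=ray(im,np.array(px)/[640,400]);return o+d*(h-o[2])/d[2]
C={(-.127,.106):(293,233.4),(.043,.106):(338.6,240),(-.127,-.058):(281,267.7)}
A=np.array(list(C));B=np.array([z(s,p,.018)[:2] for p in C.values()]);print(B)
a0,b0=A.mean(0),B.mean(0);H=(A-a0).T@(B-b0);th=np.arctan2(H[0,1]-H[1,0],H[0,0]+H[1,1])
Rz=np.array([[np.cos(th),-np.sin(th)],[np.sin(th),np.cos(th)]]);o=b0-Rz@a0
print("yaw",np.degrees(th),"origin",o,"res",(B-(A@Rz.T+o))*1e3)
# refine: score vs image corner detection of gray base, scene
g=cv2.cvtColor(np.array(s["frame"]),cv2.COLOR_RGB2GRAY)
W=lambda x,y,zz:np.r_[Rz@[x,y]+o,zz]
for n,q in dict(saddle=(-.11,0,.185),tip=(-.1375,0,.195),pin=(-.11,0,.225),knob0=(-.025,.1,.2),ptr=(-.007,.075,.265),cross=(-.013,.105,.366)).items():
    print(n,W(*q),"scene",proj(s,W(*q)),"top",proj(t,W(*q)))
c=z(s,(279.2,214.9),.195);print("tip from scene at z .195",c)
fig=[]
for im,ctr,r in((s,(305,235),(45,45)),(t,(345,205),(45,45))):
    k=8;I=crop(im,ctr,r,k)
    def P(q): return tuple(int(v) for v in ((proj(im,W(*q))-(np.array(ctr)-r)+.5)*k))
    base=[(-.127,-.058,.018),(.043,-.058,.018),(.043,.106,.018),(-.127,.106,.018)]
    cv2.polylines(I,[np.array([P(q) for q in base])],1,(0,255,0),1)
    cv2.polylines(I,[np.array([P(q) for q in [(-.11,0,.225),(-.0965,0,.205),(-.11,0,.185),(-.1375,0,.195)]])],0,(0,0,255),1)
    cv2.polylines(I,[np.array([P(q) for q in [(-.013,-.035,.366),(-.013,.105,.366)]])],0,(255,0,0),1)
    fig.append(I)
cv2.imwrite("pics/h.png",cv2.resize(np.hstack(fig),(800,400),interpolation=cv2.INTER_AREA))
np.savez("scale.npz",th=th,o=o)
```

```text
[[ 0.5505  0.0608]
 [ 0.7129  0.0326]
 [ 0.5231 -0.0972]]
yaw -9.732290621889126 origin [ 0.6561 -0.0637] res [[ 1.6334 -1.3655]
 [-3.5876 -0.8957]
 [ 1.9542  2.2613]]
saddle [ 0.5477 -0.0451  0.185 ] scene [287.197  219.4358] top [351.3625 216.5006]
tip [ 0.5206 -0.0405  0.195 ] scene [278.3495 215.8626] top [349.3875 223.6962]
pin [ 0.5477 -0.0451  0.225 ] scene [286.4937 209.6913] top [352.3324 214.5238]
knob0 [0.6484 0.0391 0.2   ] scene [320.4927 198.6547] top [330.4672 184.1144]
ptr [0.6619 0.0114 0.265 ] scene [324.8699 188.1334] top [339.9468 176.481 ]
cross [0.6611 0.042  0.366 ] scene [325.1122 154.5304] top [331.8272 167.1766]
tip from scene at z .195 [ 0.5228 -0.036   0.195 ]
```

View pics/h.png

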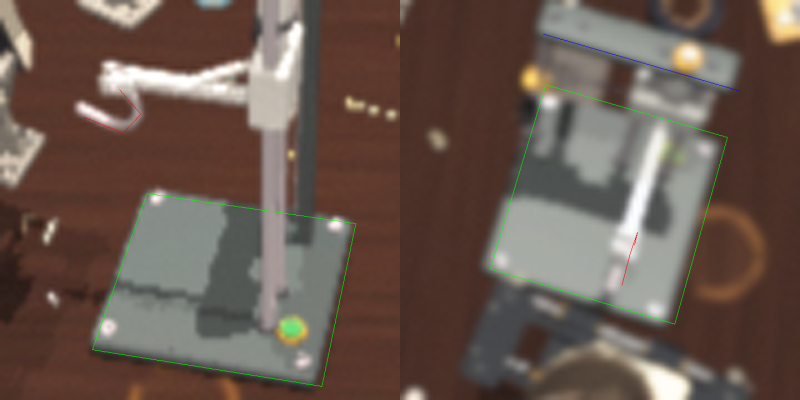

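Run:
```python
from path import *
s=arm.get_image("scene");t=arm.get_image("top")
oS=np.array([305-45,235-45]);oT=np.array([345-45,205-45]);k=400/90
S=[((-127,106,18),(148,195)),((43,106,18),(355,222)),((-127,-58,18),(93,348)),((43,-58,18),(320,384)),((-140,0,196),(78,105)),((-120,0,226.5),(101,75)),((-110,0,182),(122,130))]
T=[((-127,106,18),(488,268)),((43,106,18),(545,85)),((43,-58,18),(727,137)),((-127,-58,18),(672,322)),((-140,0,196),(612,297)),((-120,0,233),(622,250))]
def pr(v,bias=True):
    c,sn=np.cos(v[2]),np.sin(v[2]);out=[]
    for im,L,o,b in((s,S,oS,v[3:5]),(t,T,oT,v[5:7])):
        for q,px in L:
            q=np.array(q)/1e3;w=np.r_[v[0]+c*q[0]-sn*q[1],v[1]+sn*q[0]+c*q[1],q[2]]
            p=np.array(px)-([400,0] if im is t else [0,0]);out.append(proj(im,w)+b-(o+p/k-.5+.5))
    return np.array(out)
r=least_squares(lambda v:np.r_[pr(v).ravel(),v[3:]*.7],[.65,-.06,-.17,0,0,0,0],loss="soft_l1")
v=r.x;print(v[:2],np.degrees(v[2]),"bias",v[3:]);print(pr(v).round(1).tolist())
c,sn=np.cos(v[2]),np.sin(v[2])
for n,q in dict(saddle=(-.11,0,.185),tip=(-.1375,0,.195),knob=(-.025,.1,.2)).items(): print(n,v[0]+c*q[0]-sn*q[1],v[1]+sn*q[0]+c*q[1],q[2])
np.savez("scale.npz",th=v[2],o=v[:2],bs=v[3:5],bt=v[5:7])
# casting bore in hand now, same cameras
w=arm.get_image("wrist")
for im,n in((s,"s"),(w,"w")): print(n,[(np.array(a["centre"])*[640,400],a["conf"]) for a in arm.place_of("casting_bore",im)][:1])
p,rr=pose();M=rr.as_matrix();lug=p-.008*M[:,2];print("lug pt",lug)
```

```text
[ 0.6551 -0.0621] -10.49950533437207 bias [0.3223 0.0524 0.3034 0.2649]
[[-0.2, -1.3], [0.1, -0.2], [-0.6, -0.8], [-0.4, -0.2], [0.2, 1.2], [0.7, 1.4], [-0.0, 0.3], [-0.5, -0.3], [-0.2, -0.4], [-0.5, 0.3], [-0.5, 0.5], [0.8, -2.1], [1.1, 1.1]]
saddle 0.5469630246233067 -0.04208805165307529 0.185
tip 0.5199234713994995 -0.037076808149024365 0.195
knob 0.6487625291479872 0.04074829833006657 0.2
s []
w [(array([322.112, 261.68 ]), 0.73)]
lug pt [ 0.4657 -0.0367  0.2267]
```

Run:
```python
from path import *
w=dict(np.load("w1.npz"));w["T"]=w["T"];s=arm.get_image("scene");t=arm.get_image("top")
rw=ray(w,(73.5/640,41/400));rs=ray(s,(277.5/640,213.6/400));rt=ray(t,(347.7/640,226.9/400))
print("wire end ws",tri([rw,rs]),"wt",tri([rw,rt]),"st",tri([rs,rt]))
o,d=rw;print("wrist ray at z .196",o+d*(.196-o[2])/d[2])
o,d=rs;print("scene ray at z .196",o+d*(.196-o[2])/d[2])
o,d=rt;print("top ray at z .196",o+d*(.196-o[2])/d[2])
z=np.load("scale.npz");th=float(z["th"]);
W=lambda x,y,zz:np.r_[z["o"]+np.array([[np.cos(th),-np.sin(th)],[np.sin(th),np.cos(th)]])@[x,y],zz]
for q in((-.14,0,.196),(-.1375,0,.195),(-.11,0,.185),(-.0965,0,.205),(-.127,-.058,.018),(-.127,.106,.018),(.043,-.058,.018)): print(q,"proj w1",proj(w,W(*q)))
for px,h in(((150/1.2,158/1.2),.018),((262/1.2,197/1.2),.018),((314/1.2,97/1.2),.018),((233/1.2,77/1.2),.018)):
    o,d=ray(w,np.array(px)/[640,400]);print("c.png base corner",o+d*(h-o[2])/d[2])
```

```text
wire end ws (array([ 0.5166, -0.0286,  0.1944]), [0.6, 0.6]) wt (array([ 0.5089, -0.0361,  0.2004]), [0.8, 0.8]) st (array([ 0.5131, -0.0346,  0.1973]), [4.5, 4.5])
wrist ray at z .196 [ 0.5151 -0.0299  0.196 ]
scene ray at z .196 [ 0.5171 -0.0313  0.196 ]
top ray at z .196 [ 0.5089 -0.0359  0.196 ]
(-0.14, 0, 0.196) proj w1 [82.6652 39.9112]
(-0.1375, 0, 0.195) proj w1 [85.5485 39.184 ]
(-0.11, 0, 0.185) proj w1 [113.6579  30.8309]
(-0.0965, 0, 0.205) proj w1 [107.8123  -1.5468]
(-0.127, -0.058, 0.018) proj w1 [220.9663 164.0295]
(-0.127, 0.106, 0.018) proj w1 [120.148  134.0201]
(0.043, -0.058, 0.018) proj w1 [268.0174  81.1097]
c.png base corner [0.5547 0.0601 0.018 ]
c.png base corner [ 0.5189 -0.0924  0.018 ]
c.png base corner [ 0.6859 -0.1165  0.018 ]
c.png base corner [0.7078 0.0055 0.018 ]
```

Run:
```python
from path import *
w=arm.get_image("wrist");s=arm.get_image("scene")
o=np.array([.546,-.034]);u=np.array([np.cos(np.radians(-10.5)),np.sin(np.radians(-10.5))])
for n,x,z in(("saddle",0,.185),("end",-.03,.196),("pin",0,.225),("shank",.0135,.205),("armend",-.01,.2265)):
    q=np.r_[o+u*x,z];print(n,q,proj(w,q),proj(s,q))
for l in("hook","hook_tip","hook_saddle"):
    q=arm.trace(l,w)[:1]
    for k in q:
        ys,xs=np.nonzero(k["region"]);print(l,k["conf"],np.array(k["centre"])*[640,400],xs.min(),xs.max(),ys.min(),ys.max(),len(xs))
I=crop(w,(320,290),(160,110),2.4);cv2.imwrite("pics/i.png",I);print(I.shape)
```

```text
saddle [ 0.546 -0.034  0.185] [349.6499 279.4416] [286.9508 216.9719]
end [ 0.5165 -0.0285  0.196 ] [348.7544 266.9882] [277.4023 212.99  ]
pin [ 0.546 -0.034  0.225] [354.1094 322.2311] [286.2472 207.2442]
shank [ 0.5593 -0.0365  0.205 ] [352.5212 308.5911] [290.8629 212.7733]
armend [ 0.5362 -0.0322  0.2265] [353.6982 316.9214] [283.0378 206.4228]
hook 0.44 [351.424 311.28 ] 345 356 297 324 258
hook_tip 0.73 [352.32 310.88] 347 354 299 322 123
hook_saddle 0.76 [351.424 311.52 ] 347 354 299 322 136
(528, 768, 3)
```

View pics/i.png

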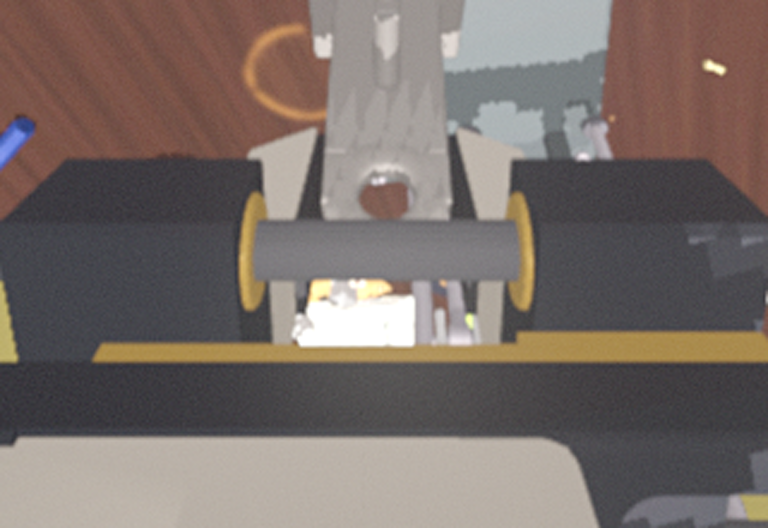

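The close crop shows the bore at (387,193) between the fingers and the hook's shank in the gap at about (460,310). That matches the estimated hook position to about 2 mm.

```bash
cat > tgt.py <<'E'
from path import *
AZ=np.radians(-10.5);TH=np.radians(35);Rh=tool0(AZ,TH)*R.from_euler('z',np.pi)
u=np.array([np.cos(AZ),np.sin(AZ),0]);SAD=np.array([.546,-.0365,.185])
def tb(x,z): "TCP with the bore centre at x (m, along the scale from the saddle) and world z"
def tb(x,z): b=np.r_[(SAD+u*x)[:2],z];return b+.0043*u-[0,0,.0099]
E
python3 - <<'E'
from tgt import *
s=arm.observe();p,r=pose();w=arm.get_image("wrist")
G=tool0(np.radians(1.2),np.radians(35))*R.from_euler('z',np.pi);bt=G.inv().apply([-.0043,.0002,.0099]);print(bt,p+r.apply(bt),"bore px",proj(w,p+r.apply(bt)))
P0=np.array([.483,-.0265,.21]);P0[:2]=tb(-.065,.22)[:2]
S=[(p,r),(P0,r),(P0,Rh),(tb(-.045,.203),Rh),(tb(-.0275,.195),Rh),(tb(-.004,.186),Rh),(tb(-.002,.15),Rh)]
trackR(S,s["joints"])
for a,b in zip(S[:-1],S[1:]):
    d,w_=go(b[0],b[1],a);print(b[0],d.round(2),w_.round(4),np.degrees(np.linalg.norm(w_)).round(1))
E
```

```text
[-0.0022  0.0003 -0.0106] [ 0.4669 -0.0368  0.2298] bore px [319.9492 261.9081]
    [ 0.67  0.15 -0.91  2.15  0.49  0.64  0.69] 0.0
    [ 0.62  0.03 -0.84  2.38  0.99  0.3   0.28] 0.0
    [ 0.56  0.11 -0.8   2.37  1.23  0.32  0.05] 0.0
    [ 0.54  0.17 -0.79  2.35  1.32  0.35 -0.02] 0.0
    [ 0.52  0.23 -0.77  2.32  1.4   0.37 -0.08] 0.0
    [ 0.5   0.32 -0.77  2.35  1.69  0.43 -0.36] 0.0
[ 0.4863 -0.0254  0.21  ] [-0.95  1.69  1.33] [0. 0. 0.] 0.0
[ 0.4863 -0.0254  0.21  ] [0. 0. 0.] [-0.0522 -0.2546 -0.1066] 16.1
[ 0.506  -0.0291  0.1931] [-0.67  0.    2.53] [0. 0. 0.] 0.0
[ 0.5232 -0.0323  0.1851] [-0.97 -0.    1.66] [0. 0. 0.] 0.0
[ 0.5463 -0.0366  0.1761] [-1.41 -0.    2.09] [0. 0. 0.] 0.0
[ 0.5483 -0.0369  0.1401] [1.9  0.   3.06] [0. 0. 0.] 0.0
```

Call:
{"op": "carry_out", "data": {
  "claw": [2.8, 2.8, 2.8, 2.8, 2.8, 2.8, 2.8, 2.8],
  "delta_pos": [
    [-0.48, 0.85, 0.67],
    [-0.47, 0.84, 0.66],
    [0, 0, 0],
    [0, 0, 0],
    [0, 0, 0],
    [0, 0, 0],
    [0, 0, 0],
    [0, 0, 0]
  ],
  "angular": [
    [0, 0, 0],
    [0, 0, 0],
    [-0.013, -0.064, -0.027],
    [-0.013, -0.064, -0.027],
    [-0.013, -0.064, -0.027],
    [-0.013, -0.063, -0.026],
    [0, 0, 0],
    [0, 0, 0]
  ]
}}

```text
clock: 18.4
position: [0.4864, -0.0257, 0.2102]
ee_rot: [0.235, 2.526, -0.075]
force: [0.9, -0.4, -2.4]
width: 0.341
gripper_force: 35.0
```

Run:
```python
from tgt import *
s=arm.observe();p,r=pose();print(p,s["joints"],s["force"])
plan(tb(-.065,.22),Rh);plan(tb(-.045,.203),Rh)
```

```text
[ 0.4864 -0.0257  0.2102] [ 0.6146  0.0333 -0.8336  2.3754  0.9727  0.3014  0.2954] [ 0.8937 -0.4118 -2.3617]
shift [ 0.02  0.02 -0.  ] n 1 each [ 0.02  0.02 -0.  ] | turn [-0.0023 -0.0045 -0.0017] m 1 each [-0.0023 -0.0045 -0.0017]
shift [-0.66  0.03  2.53] n 1 each [-0.66  0.03  2.53] | turn [-0.0023 -0.0045 -0.0017] m 1 each [-0.0023 -0.0045 -0.0017]
```

Call:
{"op": "carry_out", "data": {
  "claw": [2.8, 2.8, 2.8, 2.8, 2.8],
  "delta_pos": [
    [-0.22, 0.01, 0.84],
    [-0.22, 0.01, 0.84],
    [-0.22, 0.01, 0.85],
    [0, 0, 0],
    [0, 0, 0]
  ],
  "angular": [
    [-0.002, -0.004, -0.001],
    [0, 0, 0],
    [0, 0, 0],
    [0, 0, 0],
    [0, 0, 0]
  ]
}}

```text
clock: 18.9
position: [0.5066, -0.0289, 0.1933]
ee_rot: [0.233, 2.521, -0.072]
force: [0.0, -0.8, -2.4]
width: 0.342
gripper_force: 35.0
```

Run:
```python
from tgt import *
s=arm.observe();p,r=pose();print(p,s["force"]);plan(tb(-.045,.203),Rh)
w=arm.get_image("wrist");S=arm.get_image("scene")
for n,im in(("w",w),("s",S)):
    for l in("hook_tip","hook_saddle","hook","casting_bore"):
        print(n,l,[(np.round(np.array(a["centre"])*[640,400],1).tolist(),round(a["conf"],2)) for a in arm.place_of(l,im)[:2]])
b=np.r_[(SAD-u*.045)[:2],.203]
for n,q in(("bore",b),("end",SAD-u*.03+[0,0,.011]),("saddle",SAD),("shank",SAD+u*.0135+[0,0,.02])): print(n,q,"w",proj(w,q),"s",proj(S,q))
a=crop(w,(325,270),(50,55),8);c=crop(S,(280,213),(33,36),12)
H=880;a=cv2.resize(a,(480,528));c=cv2.resize(c,(484,528));I=cv2.resize(np.hstack([a,c]),(800,438),interpolation=cv2.INTER_AREA);cv2.imwrite("pics/j.png",I)
```

```text
[ 0.5066 -0.0289  0.1933] [ 0.0418 -0.7505 -2.3608]
shift [ 0.06 -0.03 -0.02] n 1 each [ 0.06 -0.03 -0.02] | turn [ 0.0005  0.     -0.0015] m 1 each [ 0.0005  0.     -0.0015]
w hook_tip [([317.9, 256.2], 0.81)]
w hook_saddle [([319.2, 261.7], 0.88)]
w hook [([322.7, 320.8], 0.57)]
w casting_bore [([322.4, 258.0], 0.88)]
s hook_tip [([277.5, 214.4], 0.51), ([272.8, 229.5], 0.28)]
s hook_saddle [([286.4, 220.5], 0.42)]
s hook []
s casting_bore [([271.8, 210.6], 0.66)]
bore [ 0.5018 -0.0283  0.203 ] w [318.7532 260.7648] s [272.4839 211.1705]
end [ 0.5165 -0.031   0.196 ] w [318.9229 261.4885] s [277.3163 213.5323]
saddle [ 0.546  -0.0365  0.185 ] w [319.174  266.2349] s [286.8806 217.5198]
shank [ 0.5593 -0.039   0.205 ] w [319.1768 298.78  ] s [290.7983 213.3216]
```

View pics/j.png

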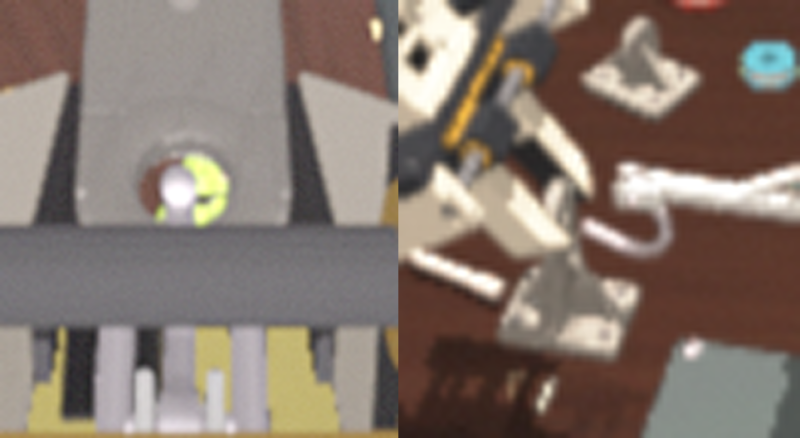

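The left crop shows the hook's end through the bore, with the tip at (178,185) and the bore centre at (184,190), so they are within about 1.5 mm. I'll shift 1 mm sideways, lower 1 mm and thread it on along the slope.

```bash
sed -i 's/-.0365,.185\]/-.0375,.184]/' tgt.py
python3 - <<'E'
from tgt import *
s=arm.observe();print(s["force"]);p=pose()[0]
S=[pose(),(tb(-.0275,.194),Rh),(tb(-.012,.1875),Rh),(tb(-.003,.1845),Rh)]
for a,b in zip(S[:-1],S[1:]):
    d,w_=go(b[0],b[1],a);print(b[0],d.round(2),w_.round(4))
E
```

```text
[ 0.5081  0.2439 -2.0912]
[ 0.5232 -0.0333  0.1841] [-0.9  -0.09  1.76] [ 0.      0.0013 -0.0003]
[ 0.5384 -0.0361  0.1776] [-0.9  -0.    1.42] [0. 0. 0.]
[ 0.5473 -0.0377  0.1746] [-0.57  0.    0.76] [0. 0. 0.]
```

Call:
{"op": "carry_out", "data": {
  "claw": [2.8, 2.8, 2.8, 2.8, 2.8, 2.8, 2.8, 2.8, 2.8, 2.8],
  "delta_pos": [
    [-0.05, -0.09, 0.05],
    [-0.17, 0, 0.34],
    [-0.17, 0, 0.34],
    [-0.17, 0, 0.34],
    [-0.17, 0, 0.34],
    [-0.17, 0, 0.35],
    [-0.3, 0, 0.47],
    [-0.3, 0, 0.47],
    [-0.3, 0, 0.48],
    [0, 0, 0]
  ],
  "angular": [
    [0, 0, 0],
    [0, 0, 0],
    [0, 0, 0],
    [0, 0, 0],
    [0, 0, 0],
    [0, 0, 0],
    [0, 0, 0],
    [0, 0, 0],
    [0, 0, 0],
    [0, 0, 0]
  ]
}}

```text
clock: 20.4
position: [0.5391, -0.0361, 0.1772]
ee_rot: [0.232, 2.521, -0.072]
force: [0.2, -0.1, -2.2]
width: 0.34
gripper_force: 35.0
```

Run:
```python
from tgt import *
p,r=pose();f=[]
w=arm.get_image("wrist");f.append(arm.observe()["force"]);S=arm.get_image("scene");f.append(arm.observe()["force"])
print(p,np.array(f));plan(tb(-.012,.1875),Rh);plan(tb(-.003,.1845),Rh)
for n,im in(("w",w),("s",S)):
    for l in("hook_tip","hook_saddle","hook","casting_bore"):
        print(n,l,[(np.round(np.array(a["centre"])*[640,400],1).tolist(),round(a["conf"],2)) for a in arm.place_of(l,im)[:2]])
for n,q in(("bore",SAD-u*.012+[0,0,.0025]),("tip",SAD-u*.0275+[0,0,.01]),("end",SAD-u*.03+[0,0,.011]),("saddle",SAD),("shank",SAD+u*.0135+[0,0,.02])): print(n,"w",proj(w,q),"s",proj(S,q))
```

```text
[ 0.5391 -0.0361  0.1772] [[ 0.2318 -0.376  -2.1283]
 [ 0.3741  0.0815 -1.186 ]]
shift [-0.02 -0.02 -0.02] n 1 each [-0.02 -0.02 -0.02] | turn [ 0.0005  0.0006 -0.0004] m 1 each [ 0.0005  0.0006 -0.0004]
shift [-0.58 -0.02  0.74] n 1 each [-0.58 -0.02  0.74] | turn [ 0.0005  0.0006 -0.0004] m 1 each [ 0.0005  0.0006 -0.0004]
w hook_tip [([323.0, 257.0], 0.93)]
w hook_saddle [([323.7, 262.5], 0.79)]
w hook [([323.1, 332.2], 0.77)]
w casting_bore [([321.9, 260.4], 0.72)]
s hook_tip [([279.8, 216.0], 0.51)]
s hook_saddle [([290.1, 216.3], 0.43)]
s hook [([288.3, 209.0], 0.49)]
s casting_bore [([279.8, 216.3], 0.8)]
bore w [318.9875 260.0557] s [283.0844 216.8369]
tip w [318.8086 259.544 ] s [278.1046 214.3429]
end w [318.7776 259.0849] s [277.3045 213.9901]
saddle w [319.0843 265.1634] s [286.8697 217.9772]
shank w [319.0581 304.3025] s [290.7877 213.7847]
```

Run:
```python
from tgt import *
w=arm.get_image("wrist");f=np.array(w["frame"]).astype(int)
print("cols",list(range(302,346,2)))
for y in range(236,270,2): print(y,f[y,302:346:2].mean(1).astype(int))
for l in("hook","hook_tip"):
  for k in arm.trace(l,w)[:2]:
    ys,xs=np.nonzero(k["region"]);print(l,round(k["conf"],2),xs.min(),xs.max(),ys.min(),ys.max(),len(xs))
```

```text
cols [302, 304, 306, 308, 310, 312, 314, 316, 318, 320, 322, 324, 326, 328, 330, 332, 334, 336, 338, 340, 342, 344]
236 [146 147 144 146 147 143 144 145 146 145 141 147 148 144 142 146 145 147
 145 147 145 146]
238 [146 146 143 145 145 142 143 146 142 144 142 144 147 142 144 148 146 145
 145 146 147 143]
240 [144 145 145 145 143 146 142 146 143 145 144 145 145 143 144 147 144 147
 147 146 147 143]
242 [153 151 144 143 141 143 144 144 142 144 141 145 145 142 143 145 144 150
 150 147 145 145]
244 [142 141 143 144 146 146 149 143 145 143 145 145 142 148 145 142 142 138
 143 140 139 141]
246 [145 148 143 148 147 147 149 144 146 144 146 146 147 146 147 144 146 143
 141 143 143 143]
248 [143 145 146 147 148 147 153 146 145 146 148 148 157 152 149 149 146 143
 142 144 145 142]
250 [150 144 148 146 151 155 150 141 141 138 138 140 159 156 152 149 146 146
 145 143 142 145]
252 [148 143 144 150 154 147 136 135 138 137 135 131 136 147 152 149 147 146
 145 144 140 146]
254 [146 145 145 149 146 132 132 119 129 147 152 148 156 132 131 149 145 145
 144 139 143 142]
256 [145 142 143 145 130 119 108 104 160 177 178 168 178 182 141 136 144 146
 144 148 145 141]
258 [143 143 143 137 120  94  87 134 188 206 207 197 179 219 191 126 140 144
 143 147 146 143]
260 [142 145 144 133 102  91  85 151 217 241 244 232 214 223 221 161 134 144
 143 145 149 145]
262 [143 144 145 129  96  90  85 142 238 255 255 252 232 219 202 168 137 142
 144 148 146 144]
264 [143 144 141 140  98  94  84 118 228 255 255 239 171 134 184 155 141 142
 146 147 144 143]
266 [145 146 142 142 120  90  91 181 175 219 219 196 185 212 216 143 141 144
 144 144 145 144]
268 [146 143 143 140 138 115 134 203 171 182 184 169 198 201 164 140 141 144
 146 147 147 155]
hook 0.91 316 327 255 323 413
```

Call:
{"op": "carry_out", "data": {
  "claw": [2.8, 2.8, 2.8, 2.8, 2.8, 2.8, 2.8, 2.8, 2.8, 2.8, 2.8, 2.8, 2.8],
  "delta_pos": [
    [-0.19, 0, 0.25],
    [-0.19, 0, 0.25],
    [-0.19, 0, 0.24],
    [0.057, 0, 0.082],
    [0.057, 0, 0.082],
    [0.057, 0, 0.082],
    [0.057, 0, 0.082],
    [0.057, 0, 0.082],
    [0.057, 0, 0.082],
    [0.057, 0, 0.082],
    [0.057, 0, 0.082],
    [0, 0, 0],
    [0, 0, 0]
  ],
  "angular": [
    [0, 0, 0],
    [0, 0, 0],
    [0, 0, 0],
    [0, 0, 0],
    [0, 0, 0],
    [0, 0, 0],
    [0, 0, 0],
    [0, 0, 0],
    [0, 0, 0],
    [0, 0, 0],
    [0, 0, 0],
    [0, 0, 0],
    [0, 0, 0]
  ]
}}

```text
clock: 22.35
position: [0.5473, -0.0376, 0.1668]
ee_rot: [0.232, 2.521, -0.073]
force: [-0.2, 0.3, -1.0]
width: 0.338
gripper_force: 35.0
```

Run:
```python
from tgt import *
p,r=pose();f=[]
for i in range(6): w=arm.get_image("wrist");f.append(arm.observe()["force"])
print(p,np.mean(f,0),np.std(f,0),arm.observe()["clock"])
plan(tb(-.003,.1765),Rh)
for k in arm.trace("hook",w)[:1]:
    ys,xs=np.nonzero(k["region"]);print(round(k["conf"],2),xs.min(),xs.max(),ys.min(),ys.max(),len(xs))
S=arm.get_image("scene")
for l in("hook_tip","hook_saddle","hook","casting_bore"):
        print(l,[(np.round(np.array(a["centre"])*[640,400],1).tolist(),round(a["conf"],2)) for a in arm.place_of(l,S)[:2]])
f=np.array(w["frame"]).astype(int)
for y in range(244,270,2): print(y,f[y,302:346:2].mean(1).astype(int).tolist())
```

```text
[ 0.5473 -0.0376  0.1668] [ 0.2644  0.2641 -1.7373] [0.8083 0.5392 0.6804] 22.65
shift [ 0.01 -0.01  0.02] n 1 each [ 0.01 -0.01  0.02] | turn [ 0.0002  0.0012 -0.0003] m 1 each [ 0.0002  0.0012 -0.0003]
0.87 316 327 258 323 400
hook_tip [([277.7, 213.1], 0.37)]
hook_saddle [([278.2, 214.3], 0.41), ([285.7, 220.6], 0.35)]
hook [([322.7, 262.4], 0.61), ([286.9, 209.5], 0.48)]
casting_bore [([283.9, 220.8], 0.59), ([285.8, 210.6], 0.27)]
244 [140, 140, 143, 143, 145, 143, 146, 146, 143, 146, 143, 141, 146, 144, 142, 144, 140, 140, 142, 141, 144, 139]
246 [145, 144, 140, 143, 145, 146, 147, 151, 147, 146, 144, 145, 146, 143, 146, 145, 143, 141, 142, 145, 146, 145]
248 [145, 143, 142, 142, 145, 150, 154, 155, 146, 146, 146, 146, 148, 145, 147, 147, 146, 143, 140, 143, 144, 145]
250 [146, 142, 141, 142, 149, 155, 148, 141, 142, 140, 140, 138, 143, 143, 149, 149, 148, 143, 144, 146, 147, 144]
252 [145, 141, 140, 143, 148, 144, 133, 132, 134, 135, 135, 136, 134, 138, 141, 148, 146, 146, 141, 142, 145, 144]
254 [144, 143, 143, 142, 134, 128, 132, 123, 118, 112, 107, 114, 123, 130, 128, 144, 148, 142, 143, 145, 145, 144]
256 [140, 143, 141, 138, 126, 121, 105, 93, 92, 107, 136, 169, 183, 186, 135, 131, 140, 144, 143, 143, 145, 143]
258 [144, 142, 140, 134, 119, 90, 87, 99, 141, 168, 170, 172, 202, 215, 181, 126, 138, 143, 145, 145, 145, 148]
260 [142, 144, 144, 130, 102, 85, 89, 128, 174, 181, 180, 170, 171, 212, 216, 149, 135, 142, 144, 144, 143, 144]
262 [145, 143, 141, 130, 96, 84, 84, 156, 179, 188, 189, 180, 166, 216, 220, 187, 137, 141, 145, 145, 146, 145]
264 [145, 142, 140, 135, 99, 91, 83, 156, 182, 192, 195, 181, 172, 216, 220, 176, 139, 143, 146, 144, 146, 145]
266 [146, 142, 141, 140, 121, 91, 80, 123, 181, 186, 186, 179, 168, 147, 148, 142, 141, 144, 146, 146, 147, 147]
268 [146, 147, 144, 142, 139, 118, 86, 160, 195, 199, 198, 177, 163, 147, 166, 138, 142, 145, 146, 145, 148, 152]
```

Call:
{"op": "carry_out", "data": {
  "claw": [2.8, 2.8, 2.8, 2.8, 2.8, 2.8, 2.8, 2.8, 2.8, 2.8, 2.8, 2.8],
  "delta_pos": [
    [0.057, 0, 0.082],
    [0.057, 0, 0.082],
    [0.057, 0, 0.082],
    [0.057, 0, 0.082],
    [0.057, 0, 0.082],
    [0.057, 0, 0.082],
    [0.057, 0, 0.082],
    [0.057, 0, 0.082],
    [0.057, 0, 0.082],
    [0.057, 0, 0.082],
    [0, 0, 0],
    [0, 0, 0]
  ],
  "angular": [
    [0, 0, 0],
    [0, 0, 0],
    [0, 0, 0],
    [0, 0, 0],
    [0, 0, 0],
    [0, 0, 0],
    [0, 0, 0],
    [0, 0, 0],
    [0, 0, 0],
    [0, 0, 0],
    [0, 0, 0],
    [0, 0, 0]
  ]
}}

```text
clock: 24.15
position: [0.5473, -0.0376, 0.1568]
ee_rot: [0.232, 2.521, -0.073]
force: [-0.1, -0.2, -1.2]
width: 0.342
gripper_force: 35.0
```

Run:
```python
from tgt import *
p,r=pose();f=[]
for i in range(8): w=arm.get_image("wrist");f.append(arm.observe()["force"])
print(p,np.mean(f,0),np.std(f,0),arm.observe()["clock"],arm.observe()["joints"])
for k in arm.trace("hook",w)[:1]:
    ys,xs=np.nonzero(k["region"]);print(round(k["conf"],2),xs.min(),xs.max(),ys.min(),ys.max(),len(xs))
S=arm.get_image("scene")
for l in("hook_tip","hook_saddle","hook","casting_bore"):
        print(l,[(np.round(np.array(a["centre"])*[640,400],1).tolist(),round(a["conf"],2)) for a in arm.place_of(l,S)[:2]])
f=np.array(w["frame"]).astype(int)
for y in range(250,270,2): print(y,f[y,302:346:2].mean(1).astype(int).tolist())
```

```text
[ 0.5473 -0.0376  0.1568] [ 0.0421  0.0273 -0.8388] [0.5519 0.3531 0.2625] 24.55 [ 0.5022  0.2725 -0.7606  2.3394  1.5728  0.3934 -0.2468]
0.59 317 327 258 323 361
hook_tip [([276.7, 216.0], 0.51)]
hook_saddle [([285.8, 219.7], 0.37)]
hook [([323.5, 263.5], 0.63), ([287.6, 191.9], 0.53)]
casting_bore [([285.2, 223.8], 0.83), ([285.9, 212.2], 0.61)]
250 [146, 148, 146, 144, 150, 157, 159, 147, 141, 141, 141, 143, 144, 146, 154, 150, 149, 147, 147, 146, 147, 144]
252 [148, 148, 147, 145, 156, 155, 141, 137, 137, 139, 139, 137, 138, 140, 154, 150, 151, 147, 149, 147, 146, 143]
254 [147, 149, 145, 143, 146, 132, 135, 144, 140, 140, 140, 140, 137, 134, 134, 153, 148, 148, 146, 148, 143, 143]
256 [148, 147, 145, 142, 132, 124, 119, 156, 156, 154, 146, 142, 144, 155, 125, 139, 145, 150, 148, 148, 146, 147]
258 [148, 148, 143, 135, 123, 99, 98, 98, 140, 165, 167, 158, 126, 113, 110, 125, 145, 149, 146, 143, 147, 144]
260 [147, 145, 143, 129, 103, 90, 98, 129, 172, 182, 179, 173, 154, 133, 164, 136, 136, 148, 146, 145, 145, 146]
262 [145, 144, 143, 130, 90, 84, 91, 156, 181, 188, 189, 182, 171, 210, 218, 183, 138, 145, 148, 145, 144, 146]
264 [146, 142, 141, 140, 97, 91, 86, 157, 184, 194, 196, 186, 169, 216, 212, 153, 142, 147, 147, 146, 145, 143]
266 [144, 144, 142, 142, 119, 87, 88, 134, 181, 190, 190, 183, 179, 221, 210, 144, 144, 146, 146, 149, 148, 149]
268 [145, 144, 143, 143, 138, 114, 88, 124, 202, 192, 191, 197, 195, 220, 172, 138, 145, 146, 145, 147, 151, 154]
```

Call:
{"op": "carry_out", "data": {
  "claw": [2.8, 2.8, 2.8, 2.8, 2.8, 2.8, 2.8, 2.8, 2.8],
  "delta_pos": [
    [0.057, 0, 0.082],
    [0.057, 0, 0.082],
    [0.057, 0, 0.082],
    [0.057, 0, 0.082],
    [0.057, 0, 0.082],
    [0.057, 0, 0.082],
    [0.057, 0, 0.082],
    [0.029, 0, 0.041],
    [0, 0, 0]
  ],
  "angular": [
    [0, 0, 0],
    [0, 0, 0],
    [0, 0, 0],
    [0, 0, 0],
    [0, 0, 0],
    [0, 0, 0],
    [0, 0, 0],
    [0, 0, 0],
    [0, 0, 0]
  ]
}}

```text
clock: 25.75
position: [0.5473, -0.0376, 0.1492]
ee_rot: [0.232, 2.521, -0.073]
force: [-1.0, 0.4, -0.6]
width: 0.337
gripper_force: 35.0
```

Run:
```python
from tgt import *
p,r=pose();f=[]
for i in range(12): w=arm.get_image("scene");f.append(arm.observe()["force"])
print(p,np.mean(f,0),np.std(f,0)/12**.5,arm.observe()["clock"])
```

```text
[ 0.5473 -0.0376  0.1492] [-0.1683 -0.0986 -0.0101] [0.1535 0.1332 0.1184] 26.35
```

Call:
{"op": "carry_out", "data": {
  "claw": [2.8, 2.8, 2.8, 3.2, 3.3, 3.5, 3.8, 4.2, 4.6, 5, 5.5, 6, 6.5, 7],
  "delta_pos": [
    [0.029, 0, 0.041],
    [0, 0, 0],
    [0, 0, 0],
    [0, 0, 0],
    [0, 0, 0],
    [0, 0, 0],
    [0, 0, 0],
    [0, 0, 0],
    [0, 0, 0],
    [0, 0, 0],
    [0, 0, 0],
    [0, 0, 0],
    [0, 0, 0],
    [0, 0, 0]
  ],
  "angular": [
    [0, 0, 0],
    [0, 0, 0],
    [0, 0, 0],
    [0, 0, 0],
    [0, 0, 0],
    [0, 0, 0],
    [0, 0, 0],
    [0, 0, 0],
    [0, 0, 0],
    [0, 0, 0],
    [0, 0, 0],
    [0, 0, 0],
    [0, 0, 0],
    [0, 0, 0]
  ],
  "force": 5
}}

```text
clock: 27.75
position: [0.5474, -0.0376, 0.1488]
ee_rot: [0.232, 2.521, -0.073]
force: [0.5, 0.5, -1.0]
width: 0.744
gripper_force: 0.0
```

Run:
```python
from tgt import *
p,r=pose();s=arm.observe();print(p,s["force"],s["width"],s["gripper_force"],s["clock"])
w=arm.get_image("wrist");S=arm.get_image("scene")
print("pred bore",proj(w,p-.0043*u+[0,0,.0099]),proj(S,p-.0043*u+[0,0,.0099]))
for n,im in(("w",w),("s",S)):
    for l in("casting_bore","casting","hook"): print(n,l,[(np.round(np.array(a["centre"])*[640,400],1).tolist(),round(a["conf"],2)) for a in arm.place_of(l,im)[:1]])
f=np.array(w["frame"]).astype(int)
for y in range(250,270,3): print(y,f[y,302:346:3].mean(1).astype(int).tolist())
# retreat: back along tool -z
S=[(p,r),(p-.10*r.as_matrix()[:,2],r)]
trackR(S,s["joints"])
```

```text
[ 0.5474 -0.0376  0.1488] [ 0.4552  0.4528 -0.9732] 0.7437996928897641 0.0 27.75
pred bore [319.1974 261.5262] [286.4067 223.7559]
w casting_bore [([321.8, 262.0], 0.88)]
w casting [([320.3, 174.7], 0.74)]
w hook [([323.1, 261.5], 0.48)]
s casting_bore [([286.9, 222.7], 0.77)]
s casting [([286.7, 239.5], 0.67)]
s hook [([286.4, 213.9], 0.47)]
250 [146, 148, 144, 151, 160, 148, 144, 143, 146, 158, 150, 147, 148, 147, 146]
253 [148, 149, 147, 145, 147, 137, 137, 138, 137, 155, 155, 148, 148, 149, 147]
256 [150, 148, 144, 129, 138, 142, 148, 145, 145, 130, 146, 147, 150, 151, 148]
259 [151, 147, 139, 116, 164, 148, 168, 165, 147, 146, 127, 144, 149, 150, 144]
262 [150, 144, 138, 99, 98, 171, 188, 183, 169, 118, 109, 143, 148, 151, 145]
265 [147, 144, 143, 92, 94, 177, 194, 192, 177, 200, 152, 145, 149, 147, 149]
268 [148, 147, 145, 128, 91, 184, 186, 182, 180, 220, 146, 144, 149, 148, 154]
    [ 0.67 -0.01 -0.85  2.34  0.74  0.3   0.55] 0.0
```

```bash
cat >> tgt.py <<'E'
OR=SAD+.11*u;OR[2]=0;vv=np.array([-u[1],u[0],0])
def sc(x,y,z): return OR+u*x+vv*y+[0,0,z]
def Rk(th,roll,yaw=0):
    a=AZ+np.radians(yaw)
    return R.from_rotvec(np.radians(roll)*u)*tool0(a,np.radians(th))*R.from_euler('z',np.pi)
E
python3 - <<'E'
from tgt import *
s=arm.observe();p,r=pose();Z=r.as_matrix()[:,2]
Kn=sc(-.028,.1,.2);print("knob",Kn)
for th,roll,yaw in((42,0,0),(42,8,0),(42,-8,0),(42,-8,-5)):
    Rr=Rk(th,roll,yaw);zz=Rr.as_matrix()[:,2];print(th,roll,"y axis",Rr.as_matrix()[:,1])
    p1=p-.11*Z;p2=Kn-.09*zz+[0,0,.03]
    S=[(p,r),(p1,r),(p2,r),(p2,Rr),(Kn+.011*zz,Rr),(Kn+.011*zz+[0,0,.05],Rr)]
    trackR(S,s["joints"])
    for a,b in zip(S[:-1],S[1:]):
        d,w_=go(b[0],b[1],a);print(b[0],d.round(2),w_.round(4))
E
```

```text
knob [0.6449 0.0459 0.2   ]
42 0 y axis [ 0.1822  0.9833 -0.    ]
    [ 0.66 -0.04 -0.83  2.34  0.61  0.31  0.67] 0.0
    [ 0.47  0.13 -0.91  2.04  0.79  0.64  0.42] 0.0
    [ 0.4   0.1  -0.87  2.14  1.06  0.55  0.11] 0.0
    [ 0.28  0.39 -0.77  2.16  1.61  0.62 -0.36] 0.0
    [ 0.32  0.3  -0.8   2.1   1.38  0.59 -0.12] 0.0
[ 0.4852 -0.0262  0.2388] [ -0.   0. -11.] [0. 0. 0.]
[0.5856 0.0569 0.2969] [-10.18  10.     0.05] [0. 0. 0.]
[0.5856 0.0569 0.2969] [0. 0. 0.] [ 0.0001 -0.121  -0.0003]
[0.6521 0.0445 0.1918] [ 2.01 -0.   12.33] [0. 0. 0.]
[0.6521 0.0445 0.2418] [-3.35 -0.   -3.72] [0. 0. 0.]
42 8 y axis [0.1805 0.9737 0.1392]
    [ 0.66 -0.04 -0.83  2.34  0.61  0.31  0.67] 0.0
    [ 0.49  0.13 -0.91  2.05  0.77  0.62  0.45] 0.0
    [ 0.52  0.06 -0.84  2.19  0.94  0.33  0.21] 0.0
    [ 0.36  0.37 -0.76  2.19  1.76  0.46 -0.53] 0.0
    [ 0.38  0.27 -0.76  2.14  1.44  0.4  -0.22] 0.0
[ 0.4852 -0.0262  0.2388] [ -0.   0. -11.] [0. 0. 0.]
[0.5839 0.0477 0.2962] [-10.14   9.07   0.11] [0. 0. 0.]
[0.5839 0.0477 0.2962] [0. 0. 0.] [-0.1092 -0.1208  0.0867]
[0.6523 0.0457 0.1919] [ 1.99
[... 534 characters left out ...]
.1208 -0.0874]
[0.6519 0.0434 0.1919] [ 1.99  0.42 12.31] [0. 0. 0.]
[0.6519 0.0434 0.2419] [-3.31 -0.7  -3.68] [0. 0. 0.]
42 -8 y axis [ 0.2655  0.9541 -0.1386]
    [ 0.66 -0.04 -0.83  2.34  0.61  0.31  0.67] 0.0
    [ 0.43  0.15 -0.92  2.03  0.82  0.66  0.36] 0.0
    [ 0.2   0.2  -0.88  2.08  1.15  0.9  -0.05] 0.0
    [ 0.15  0.44 -0.77  2.11  1.5   0.87 -0.31] 0.0
    [ 0.2   0.36 -0.81  2.05  1.36  0.86 -0.14] 0.0
[ 0.4852 -0.0262  0.2388] [ -0.   0. -11.] [0. 0. 0.]
[0.5885 0.0711 0.2955] [-10.12  11.45   0.18] [0. 0. 0.]
[0.5885 0.0711 0.2955] [0. 0. 0.] [ 0.1637 -0.1269 -0.0191]
[0.6517 0.0428 0.192 ] [ 2.01  0.42 12.28] [0. 0. 0.]
[0.6517 0.0428 0.242 ] [-3.36 -0.69 -3.64] [0. 0. 0.]
```

Call:
{"op": "carry_out", "data": {
  "claw": [7, 7, 7, 7, 7, 7, 7, 7, 7, 7, 7, 7, 7, 7, 7, 7],
  "delta_pos": [
    [0, 0, -0.5],
    [0, 0, -1],
    [0, 0, -1.5],
    [0, 0, -2],
    [0, 0, -3],
    [0, 0, -3],
    [-2.03, 2.19, 0.02],
    [-2.03, 2.19, 0.02],
    [-2.03, 2.19, 0.02],
    [-2.03, 2.18, 0.02],
    [-2.02, 2.18, 0.03],
    [0, 0, 0],
    [0, 0, 0],
    [0, 0, 0],
    [0, 0, 0],
    [0, 0, 0]
  ],
  "angular": [
    [0, 0, 0],
    [0, 0, 0],
    [0, 0, 0],
    [0, 0, 0],
    [0, 0, 0],
    [0, 0, 0],
    [0, 0, 0],
    [0, 0, 0],
    [0, 0, 0],
    [0, 0, 0],
    [0, 0, 0],
    [0.036, -0.04, -0.029],
    [0.036, -0.04, -0.029],
    [0.037, -0.041, -0.029],
    [0, 0, 0],
    [0, 0, 0]
  ]
}}

```text
clock: 29.75
position: [0.5971, 0.0621, 0.2796]
ee_rot: [0.158, 2.413, -0.255]
force: [-0.5, -0.9, 1.2]
width: 0.766
gripper_force: 0.0
```

Run:
```python
from tgt import *
s=arm.observe();p,r=pose();print(p,s["joints"],s["force"],s["clock"])
w=arm.get_image("wrist");S=arm.get_image("scene");T=arm.get_image("top")
for n,im in(("w",w),("s",S),("t",T)):
    for l in("marker_knob","marker_tip","pointer_tip"):
        print(n,l,[(np.round(np.array(a["centre"])*[640,400],1).tolist(),round(a["conf"],2)) for a in arm.place_of(l,im)[:2]])
for q in((-.025,.1,.2),(-.025,.1,.24),(-.007,.075,.243)): print(q,proj(w,sc(*q)),proj(S,sc(*q)),proj(T,sc(*q)))
for l in("casting","casting_bore","hook"): print(l,[(np.round(np.array(a["centre"])*[640,400],1).tolist(),round(a["conf"],2)) for a in arm.place_of(l,S)[:1]])
cv2.imwrite("k1.png",cv2.cvtColor(np.array(w["frame"]),cv2.COLOR_RGB2BGR))
```

```text
[0.5971 0.0621 0.2796] [ 0.2581  0.2023 -0.8687  2.1095  1.1903  0.7778  0.0246] [-0.4684 -0.9116  1.2151] 29.75
w marker_knob [([327.7, 191.1], 0.92)]
w marker_tip [([305.7, 204.6], 0.79), ([325.1, 188.7], 0.65)]
w pointer_tip [([290.1, 240.9], 0.79), ([310.2, 202.6], 0.61)]
s marker_knob []
s marker_tip []
s pointer_tip []
t marker_knob [([330.0, 185.3], 0.56)]
t marker_tip [([347.6, 217.9], 0.75), ([335.5, 181.6], 0.5)]
t pointer_tip [([338.5, 176.7], 0.63)]
(-0.025, 0.1, 0.2) [324.0844 191.4026] [320.3402 197.4039] [328.6327 184.0669]
(-0.025, 0.1, 0.24) [317.8361 229.3689] [320.3973 187.6333] [328.9855 181.2277]
(-0.007, 0.075, 0.243) [290.6963 237.4925] [324.4839 192.504 ] [337.7409 178.2203]
casting [([287.3, 239.5], 0.85)]
casting_bore [([286.6, 224.6], 0.61)]
hook [([286.9, 213.9], 0.58)]
```

Run:
```python
from tgt import *
p,r=pose();Rr=Rk(42,-8);zz=Rr.as_matrix()[:,2]
Kn=sc(-.029,.1025,.2);F=Kn+.009*zz
print("knob",Kn,"tcp",F)
S=[(p,r),(F-.035*zz,Rr),(F,Rr)]
trackR(S,arm.observe()["joints"])
for a,b in zip(S[:-1],S[1:]):
    d,w_=go(b[0],b[1],a);print(b[0],d.round(2),w_.round(4))
```

```text
knob [0.6443 0.0485 0.2   ] tcp [0.6501 0.0465 0.1934]
    [ 0.2   0.34 -0.81  2.14  1.43  0.79 -0.19] 0.0
    [ 0.19  0.42 -0.78  2.13  1.52  0.79 -0.24] 0.0
[0.6277 0.0543 0.2191] [1.71 0.71 6.56] [-0.0035 -0.0039 -0.0006]
[0.6501 0.0465 0.1934] [0.  0.  3.5] [0. 0. 0.]
```

Call:
{"op": "carry_out", "data": {
  "claw": [4.5, 4.5, 4.5, 4.5, 4.5, 4.5],
  "delta_pos": [
    [0.57, 0.23, 2.18],
    [0.57, 0.24, 2.19],
    [0.57, 0.24, 2.19],
    [0, 0, 0],
    [0, 0, 0],
    [0, 0, 0]
  ],
  "angular": [
    [-0.0035, -0.004, 0],
    [0, 0, 0],
    [0, 0, 0],
    [0, 0, 0],
    [0, 0, 0],
    [0, 0, 0]
  ]
}}

```text
clock: 31.1
position: [0.6279, 0.0551, 0.2204]
ee_rot: [0.156, 2.407, -0.252]
force: [-0.5, -0.2, -0.4]
width: 0.493
gripper_force: 0.0
```

Run:
```python
from tgt import *
s=arm.observe();p,r=pose();print(p,s["force"],s["clock"],s["width"])
w=arm.get_image("wrist")
for l in("marker_knob","marker_tip","pointer_tip"):
    print(l,[(np.round(np.array(a["centre"])*[640,400],1).tolist(),round(a["conf"],2)) for a in arm.place_of(l,w)[:2]])
for q in((-.025,.1,.2),(-.025,.105,.2),(-.025,.1,.205),(-.007,.075,.243),(-.007,.08,.2)): print(q,proj(w,sc(*q)))
for k in arm.trace("marker_knob",w)[:1]:
    ys,xs=np.nonzero(k["region"]);print(round(k["conf"],2),xs.min(),xs.max(),ys.min(),ys.max(),len(xs))
Rr=Rk(42,-8);zz=Rr.as_matrix()[:,2];plan(sc(-.029,.1025,.2)+.009*zz,Rr)
```

```text
[0.6279 0.0551 0.2204] [-0.4843 -0.1823 -0.388 ] 31.1 0.4932658078386444
marker_knob [([316.3, 234.2], 0.79)]
marker_tip [([293.6, 243.0], 0.74)]
pointer_tip []
(-0.025, 0.1, 0.2) [315.1877 233.7454]
(-0.025, 0.105, 0.2) [321.9535 234.6165]
(-0.025, 0.1, 0.205) [314.1552 239.9933]
(-0.007, 0.075, 0.243) [271.9979 294.3552]
(-0.007, 0.08, 0.2) [290.5956 240.1739]
0.76 294 330 218 257 903
shift [ 0.09 -0.02  3.56] n 2 each [ 0.04 -0.01  1.78] | turn [-0.      0.0015 -0.0008] m 1 each [-0.      0.0015 -0.0008]
```

Call:
{"op": "carry_out", "data": {
  "claw": [4.5, 4.5, 4.5, 4.5, 4.5, 1.3, 1.3, 1.3, 1.3, 1.3, 1.3, 1.3],
  "delta_pos": [
    [0.03, -0.08, 0.9],
    [0.02, -0.08, 0.9],
    [0.02, 0, 0.9],
    [0.02, 0, 0.86],
    [0, 0, 0],
    [0, 0, 0],
    [0, 0, 0],
    [0, 0, 0],
    [0, 0, 0],
    [0, 0, 0],
    [0, 0, 0],
    [0, 0, 0]
  ],
  "angular": [
    [0, 0, 0],
    [0, 0, 0],
    [0, 0, 0],
    [0, 0, 0],
    [0, 0, 0],
    [0, 0, 0],
    [0, 0, 0],
    [0, 0, 0],
    [0, 0, 0],
    [0, 0, 0],
    [0, 0, 0],
    [0, 0, 0]
  ],
  "force": 10
}}

```text
clock: 32.55
position: [0.6496, 0.0447, 0.1927]
ee_rot: [0.157, 2.408, -0.253]
force: [-0.4, -1.2, 1.0]
width: 0.169
gripper_force: 10.0
```

Run:
```python
from tgt import *
s=arm.observe();p,r=pose();print(p,s["force"],s["clock"],s["width"]*92,s["gripper_force"])
w=arm.get_image("wrist")
for l in("marker_knob","marker_tip","pointer_tip"):
    print(l,[(np.round(np.array(a["centre"])*[640,400],1).tolist(),round(a["conf"],2)) for a in arm.place_of(l,w)[:2]])
for q in((-.025,.1,.2),(-.007,.075,.243),(-.007,.08,.2)): print(q,proj(w,sc(*q)))
S=arm.get_image("scene");T=arm.get_image("top")
for n,im in(("s",S),("t",T)):
    for l in("pointer_tip","marker_tip","casting_bore","hook"): print(n,l,[(np.round(np.array(a["centre"])*[640,400],1).tolist(),round(a["conf"],2)) for a in arm.place_of(l,im)[:2]])
u_=r.inv().apply([0,0,.01])*100;print("10 mm up =",u_)
```

```text
[0.6496 0.0447 0.1927] [-0.3701 -1.2426  1.0185] 32.55 15.504633490374282 10.000188052654266
marker_knob []
marker_tip []
pointer_tip []
(-0.025, 0.1, 0.2) [317.9838 259.8256]
(-0.007, 0.075, 0.243) [265.7584 333.9612]
(-0.007, 0.08, 0.2) [288.5992 265.1012]
s pointer_tip []
s marker_tip []
s casting_bore [([285.4, 223.7], 0.82)]
s hook [([286.6, 213.1], 0.45)]
t pointer_tip [([337.5, 180.8], 0.8)]
t marker_tip [([351.1, 197.8], 0.54), ([334.9, 181.6], 0.5)]
t casting_bore [([351.0, 214.7], 0.7)]
t hook [([349.7, 219.0], 0.38)]
10 mm up = [-0.663  -0.1392 -0.7356]
```

Call:
{"op": "carry_out", "data": {
  "claw": [1.3, 1.3, 1.3, 1.3, 1.3, 1.3, 1.3, 1.3, 1.3, 1.3, 1.3],
  "delta_pos": [
    [-0.332, -0.07, -0.368],
    [-0.332, -0.07, -0.368],
    [-0.332, -0.07, -0.368],
    [-0.332, -0.07, -0.368],
    [-0.332, -0.07, -0.368],
    [-0.332, -0.07, -0.368],
    [-0.332, -0.07, -0.368],
    [-0.332, -0.07, -0.368],
    [-0.2, -0.042, -0.22],
    [0, 0, 0],
    [0, 0, 0]
  ],
  "angular": [
    [0, 0, 0],
    [0, 0, 0],
    [0, 0, 0],
    [0, 0, 0],
    [0, 0, 0],
    [0, 0, 0],
    [0, 0, 0],
    [0, 0, 0],
    [0, 0, 0],
    [0, 0, 0],
    [0, 0, 0]
  ]
}}

```text
clock: 34.35
position: [0.6497, 0.0448, 0.236]
ee_rot: [0.157, 2.407, -0.253]
force: [-2.9, -4.8, 1.4]
width: 0.17
gripper_force: 10.0
```

Call:
{"op": "carry_out", "data": {
  "claw": [2, 3, 4, 4.5, 4.5, 4.5, 4.5, 4.5, 4.5, 4.5],
  "delta_pos": [
    [0, 0, 0],
    [0, 0, 0],
    [0, 0, 0],
    [0, 0, 0],
    [0, 0, -1.5],
    [0, 0, -2.5],
    [0, 0, -3],
    [0, 0, -2.5],
    [0, 0, 0],
    [0, 0, 0]
  ],
  "angular": [
    [0, 0, 0],
    [0, 0, 0],
    [0, 0, 0],
    [0, 0, 0],
    [0, 0, 0],
    [0, 0, 0],
    [0, 0, 0],
    [0, 0, 0],
    [0, 0, 0],
    [0, 0, 0]
  ]
}}

```text
clock: 35.35
position: [0.5893, 0.0661, 0.3061]
ee_rot: [0.157, 2.406, -0.253]
force: [0.2, -0.8, -0.3]
width: 0.49
gripper_force: 0.0
```

Run:
```python
from tgt import *
s=arm.observe();p,r=pose();print(p,s["force"],s["clock"],s["width"]*92)
for i in range(3):
    w=arm.get_image("wrist")
    for l in("marker_knob","marker_tip","pointer_tip"):
        print(l,[(np.round(np.array(a["centre"])*[640,400],1).tolist(),round(a["conf"],2)) for a in arm.place_of(l,w)[:2]])
for q in((-.025,.1,.243),(-.007,.075,.243),(-.007,.08,.243),(-.007,.08,.253)): print(q,proj(w,sc(*q)))
np.save("k2.npy",w["frame"]);c=proj(w,sc(-.007,.078,.243)).astype(int);f=np.array(w["frame"]).astype(int)
x0,y0=c[0]-22,c[1]-14
print("x0",x0)
for y in range(y0,y0+30): print(y,' '.join("%3d"%v for v in f[y,x0:x0+44].mean(1)))
```

```text
[0.5893 0.0661 0.3061] [ 0.2203 -0.772  -0.33  ] 35.35 45.09416936722412
marker_knob [([319.0, 207.7], 0.6)]
marker_tip [([302.6, 219.9], 0.87)]
pointer_tip [([198.6, 35.9], 0.72), ([292.3, 215.2], 0.65)]
marker_knob [([321.1, 210.9], 0.79)]
marker_tip [([304.1, 220.9], 0.85)]
pointer_tip [([295.2, 218.4], 0.72)]
marker_knob [([318.8, 213.9], 0.72)]
marker_tip [([298.0, 219.9], 0.81)]
pointer_tip [([296.2, 218.2], 0.78), ([200.9, 93.9], 0.65)]
(-0.025, 0.1, 0.243) [318.7063 211.5068]
(-0.007, 0.075, 0.243) [293.9473 217.3997]
(-0.007, 0.08, 0.243) [298.8935 218.0193]
(-0.007, 0.08, 0.253) [297.0476 226.9705]
x0 274
203  87  83 114 173 190 191 191 190 189 190 188 191 189 189 189 190 192 191 188 189 189 188 184 186 187 188 186 190 190 189 179 176 178 168 168 165 168 156 118  75  67  67  67  71
204  89  83 129 184 194 190 189 189 189 192 191 191 191 189 190 191 190 189 190 190 187 182 170 164 169 172 177 178 185 185 186 185 185 185 185 185 188 166 109  74  67  69  65  68
205  85  87 131 184 193 188 190 190 190 192 186 189 189 189 190 190 190 191 191 190 189 180 162 151 149 147 152 155 1
[... 4222 characters left out ...]
 190 188 188 188 189 188 188 188 186 187 186 185 176 182 184 186 183 185 187 187 188 187 186 187 185 183 178 174 170 164 163 165 166 167 150 126 115 124 137 151
230 189 186 186 187 188 188 188 191 188 187 187 187 187 186 186 183 161 159 157 162 164 169 174 175 179 183 185 187 187 187 188 187 188 185 185 186 185 184 160 127 115 121 143 154
231 187 186 189 188 188 189 187 187 189 187 186 186 188 188 188 184 164 150 148 151 146 146 152 148 153 156 164 163 166 169 176 176 179 184 185 185 187 182 154 131 126 125 141 152
232 186 188 188 187 186 185 186 188 188 188 188 187 187 185 185 187 181 174 174 172 168 163 162 159 156 152 149 152 148 145 151 152 151 157 162 168 183 182 154 140 138 123 143 155
```

Run:
```python
from tgt import *
f=np.load("k2.npy").astype(int);
print("sat, cols 290..339 step 1")
for y in range(200,236): print(y,' '.join("%3d"%v for v in (f[y,290:336].max(1)-f[y,290:336].min(1))))
for y,x in((219,302),(222,314),(226,316),(211,322),(230,316),(217,292)): print(y,x,f[y,x])
```

```text
sat, cols 290..339 step 1
200  17  16  17  17  16  15  16  17  16  15  17  16  14  16  16  17  16  15  15  16  17  15  14  17  12  10  10  12  11   9  10   6  11  10   7   6   7   9   7  10  12  13  13  13  16  13
201  16  16  16  15  15  15  17  15  15  15  15  14  14  17  14  14  13  14  14  15  14  14  18  16  13   9   5   8   9   8   7   6  10   5   8   7   9   7   9  12   8   6   7   6   7   6
202  15  16  17  15  15  17  17  15  17  16  15  15  16  16  14  13  13  12  11  13  12  10  11  11   9   6   4   7   8   8   6   6   7   6   8  12  10   5   8  12  13   4   4   6   6   6
203  15  16  18  15  17  16  14  17  15  15  17  16  17  16  15  14  14  16  14  14  14  12  12  11  10   9   9   7  10   6   7  10   8  10  11   6  11  10  10   9  14  12   4   5   5   5
204  15  15  16  16  16  15  14  15  13  15  14  15  16  17  16  17  15  14  16  15  16  15  12   8   8   9  11   8   9  10   9  11   4  12  11   6   9  10  13  13  12  15  12   6   6   5
205  15  15  16  17  15  16  14  12  10  14  12  13  13  13  13  13  12  14  15  14  16  13  11   5   8   7   6   5  11   7   8  11   
[... 5122 characters left out ...]
 71  72
233  16  16  16  16  15  17  16  15  17  15  13  14  14  13  13  16  12  13  10  13  15  16  45  76  67  23   8   8   9   9   7   8  10  50  82  83  83  89  83  72  74  74  72  74  75  71
234  17  15  17  17  18  16  16  15  15  17  16  17  15  16  16  17  15  15  15  16  14  18  49  75  67  17   7   9   8   7  10   9   8  52  72  70  72  70  70  70  73  72  69  73  70  73
235  17  16  16  16  16  16  16  15  13  15  17  15  15  16  16  15  17  16  16  15  15  18  53  73  62  18   9   7   8   7   9   6  11  53  73  73  71  70  70  72  71  74  70  70  70  73
219 302 [193 163 112]
222 314 [164 133  78]
226 316 [189 155  85]
211 322 [75 68 66]
230 316 [150 140 141]
217 292 [120 115 114]
```

Run:
```python
from tgt import *
fs=[]
for i in range(6): S=arm.get_image("scene");fs.append(np.array(S["frame"])[195:260,265:305].astype(int))
print("motion",[np.abs(f-fs[0]).mean().round(2) for f in fs])
for l in("casting","casting_bore","hook"): print(l,[(np.round(np.array(a["centre"])*[640,400],1).tolist(),round(a["conf"],2)) for a in arm.place_of(l,S)[:1]])
print(arm.sign_off(),arm.observe()["clock"])
```

```text
motion [np.float64(0.0), np.float64(0.94), np.float64(0.96), np.float64(0.97), np.float64(0.96), np.float64(0.96)]
casting [([286.0, 222.9], 0.57)]
casting_bore [([286.4, 223.6], 0.84)]
hook [([285.2, 214.3], 0.42)]
the job is handed in; nothing more can be done
the job is handed in; nothing more can be done
```

The pedestal is hanging at rest on the hook, with the spring down about 22 mm (roughly 0.22 kg); the marker is within about 0.5 mm of the pointer by the last wrist image, and the job was handed in at about 36 s of the 69 s limit.

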